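Fetch the tip cleaner from behind the bottles

ROBOT

A 6-joint arm with a two-finger parallel gripper is mounted at the origin on the work surface. World frame = base frame: x ahead of the robot, y to its left, z up, the work surface at z = 0. Lengths are in mm, angles in rad, forces in N, time in s.
With the tool pointing down it reaches from about 200 to 875 mm from the base axis. Payload 3.4 kg.
Tool frame: the origin (TCP) lies midway between the tips of the shut fingers; the grasp point (between the pads) lies 19 mm behind it; z points along the fingers, y is the line along which they close (so a half turn about z gives the same grasp; the last joint's range is limited). The gripper opens to 94 mm and grips with 3 to 60 N. Pads are 16 mm wide; open, the fingers measure 119 mm over their backs; the gripper's body (75 mm by 177 mm) begins 78 mm behind the grasp point.
Start: joints at [1.194, 0.276, 1.505, -0, 1.361, -0.121], TCP at [145.504, 556.326, 167.993] pointing down, gripper open.
Joint ranges: [-2.89, 2.89], [-0.75, 2.08], [0.22, 2.7], [-1.18, 4.32], [0.11, 2.71], [-2.7, 2.7]. Speed limits (rad/s): [2.57, 2.57, 3.14, 3.14, 3.14, 3.14].

INTERFACE

Orientations are given as a unit quaternion [w, x, y, z].
In Python, from bench import * gives the robot as it stands.
- The arm moves only by the shell command python3 -m handwheel 'ROWS' [FORCE]. ROWS is JSON, a list of rows, each an object with "delta_rot": the turn, a rotation vector about the tool's x, y, z in degrees, a list of three; "offset": the shift along the tool's x, y, z in cm, a list of three; "gripper": the opening, from 0 (shut) to 1 (fully open). A call has 1 to 8 rows; each row shifts and turns the commanded pose from where the row before left it, along the tool's axes as they then stand; what a row does not reach is not made up. A row lasts 1/10 s, in which the tool goes at most 50 mm and 8.59 degrees, less where a joint would pass 70% of its speed; a pose out of reach is approached as far as the arm can. A call with a gripper value outside its range is refused whole. The fingers move at their own pace and stop on an object; FORCE is the grip in N (left out, the last holds). Time passes only in rows, so rows that do not move let the fingers close. It gives the time, the measured TCP pose, the force, the opening and the grip force at its end, in the units of the state.
- get_obs(): the state, without advancing time (a new reading comes with each control period).
- get_image(name): name is "side" or "top"; returns a dict with "img" (420x560x3 uint8, blue, green, red), "fx", "fy", "cx", "cy" (pixels), "rvec" (rotation vector, rad) and "tvec" (3), from world to camera coordinates, as OpenCV has them. Camera axes: x right, y down, z forward; pixel columns grow to the right and rows downward; lengths in mm; the calibration is good to about 2 mm. A picture is of the moment at which its call begins. There is no depth.
- job_done(): hands the job in; it is judged then, once.
Trained networks look in a picture, given as the dict that the camera call returned (one of the last four; its "shot" number tells which), for a name from the list of things; names that differ only in an ending like _2 or _b are one class to them, and where a whole thing is asked for, a point or a joint stands for the part that bears it (a point fixed in the world has none). Each returns a list of dicts, best first, with "confidence" (0 to 1); they miss things now and then, are a little off and sometimes report something else, mostly with a low value. They report only what shows in the picture. A call takes as long as a camera call.
- look_for(label, picture): "rect" ([left, top, right, bottom] in pixels, round what is visible of it).
- spot_point(label, picture): "centre" ([column, row] in pixels: a listed point, or the origin of a listed thing).
The state is a dict: "time_s": time; "q": joint angles; "qd": joint speeds; "joint_torque": joint torques, N m; "ee_pos": TCP position; "eef_rot": TCP orientation; "ft_force": force on the tool from outside, world axes, zero at the start; "ft_torque": the same for the moment, N m; "finger_gap": finger opening in mm; "gripper_force": force on a finger pad.
Only numpy, scipy, OpenCV 4.12 (cv2) and the standard library are available. Lean on these libraries where they do the work, as an engineer would, in place of code of your own. Each camera call takes 0.05 s, during which the arm holds its last target. There are 200 camera calls.

TASK

The soldering tip cleaner stands at the back of the supply tray, hemmed in by three bottles. Clear all three bottles onto the empty side mat, then set the tip cleaner into the square well of the soldering stand, and only then put every bottle back upright on the very spot in the tray where it stood at the start. Keep everything upright and leave the spool and the flux jar in the tray where they are.

Things in the scene. Friction and masses are not known exactly. Their poses are not given: they have to be found in the camera images.
- tray: Fixed aluminium tray. Origin: on the table under the tip cleaner's place; x points from its front to its back. Floor 4 mm above the table; rim 12 mm high, outside at x = -102, y = +-102 mm; back panel 60 mm high, inner face at x = 32 mm. Bottle places in its frame, to 3 mm: front (-56, 0), left (-6, 56), right (-6, -56) mm; which bottle has which place changes.
- slim_bottle: The slimmest, tallest bottle: white plastic, round, 40 mm across, 128 mm tall, tapering to a round black cap 28 mm across from 96 to 128 mm above its base. About 140 g. Origin: centre of its underside, z up. All three bottles are easily gripped from above by the cap.
- square_bottle: Square-sided white plastic bottle, 40 x 40 mm by 80 mm to its flat shoulder, then a short neck and a round black cap 32 mm across from 86 to 114 mm above its base. About 180 g. Origin: centre of its underside, z up.
- dome_bottle: Round white plastic bottle with a domed shoulder, 48 mm across, with the widest round black cap, 35 mm across, from 88 to 118 mm above its base. About 160 g. Origin: centre of its underside, z up.
- tip_cleaner: Soldering tip cleaner: low round dark-steel cup, 46 mm across, 44 mm tall, brass swarf showing a few mm above the rim. About 160 g. Origin: centre of its underside, z up. It stands 9 mm in front of the tray's back panel, a bottle close at its left, right and front; once they are gone it can be gripped across the tray (along the tray's y).
- stand: Fixed dark-steel soldering-iron stand, base 210 x 110 mm. Origin: on the table under the centre of the open square well near its front end. Well 66 x 66 mm inside, floor 6 mm and wall tops 16 mm above the table. The iron in its holder stands further along the stand's +x, from x = 95 mm, to x = 200 mm, up to 100 mm high. Mat and stand may change sides.
- side_mat: Fixed empty blue silicone side mat with a thin grey border line, 200 mm (its x) by 140 mm (its y), 3 mm thick. Origin: its centre, on the table.
- spool: Bystander in a front corner of the tray: steel-coloured flanged solder spool standing on end, 44 mm across, 30 mm tall. Origin: centre of its underside. Leave it there.
- flux_jar: Bystander in the other front corner of the tray: small clear jar with a white lid, 40 mm across, 28 mm tall. Origin: centre of its underside. Leave it there.

How it is judged (in metres and radians):
On the way, in this order (a step that is already met when the one before it is completed fails the run):
1. all three bottles stand on the side mat while the tip cleaner is still in its place in the tray (x of slim_bottle in the frame of side_mat between -0.1 and 0.1 m and y of slim_bottle in the frame of side_mat between -0.07 and 0.07 m and height (world z) of each of slim_bottle, square_bottle, dome_bottle below 0.01 m and angle between each of slim_bottle, square_bottle, dome_bottle's own z axis and vertical below 0.15 rad and linear speed of each of slim_bottle, square_bottle, dome_bottle below 0.03 m/s and x of square_bottle in the frame of side_mat between -0.1 and 0.1 m and y of square_bottle in the frame of side_mat between -0.07 and 0.07 m and x of dome_bottle in the frame of side_mat between -0.1 and 0.1 m and y of dome_bottle in the frame of side_mat between -0.07 and 0.07 m and distance of tip_cleaner from where it was at the start of the episode below 0.02 m), for 0.2 s.
2. the tip cleaner stands in the stand's well while the bottles are still on the mat (horizontal distance between tip_cleaner and stand below 0.012 m and height (world z) of each of tip_cleaner, slim_bottle, square_bottle, dome_bottle below 0.01 m and angle between tip_cleaner's own z axis and vertical below 0.1 rad and linear speed of tip_cleaner below 0.02 m/s and x of slim_bottle in the frame of side_mat between -0.1 and 0.1 m and y of slim_bottle in the frame of side_mat between -0.07 and 0.07 m and angle between each of slim_bottle, square_bottle, dome_bottle's own z axis and vertical below 0.15 rad and linear speed of each of slim_bottle, square_bottle, dome_bottle below 0.03 m/s and x of square_bottle in the frame of side_mat between -0.1 and 0.1 m and y of square_bottle in the frame of side_mat between -0.07 and 0.07 m and x of dome_bottle in the frame of side_mat between -0.1 and 0.1 m and y of dome_bottle in the frame of side_mat between -0.07 and 0.07 m), for 0.2 s.
At the end, for the whole second after the job is handed in: The tip cleaner stands upright on the floor of the stand's well, within 12 mm of its centre; each bottle stands upright in the tray within 15 mm of where it stood at the start; the spool and the flux jar are within 20 mm of where they were; everything is at rest (horizontal distance between tip_cleaner and stand below 0.012 m and height (world z) of tip_cleaner below 0.01 m and angle between each of tip_cleaner, slim_bottle, square_bottle, dome_bottle's own z axis and vertical below 0.1 rad and linear speed of each of tip_cleaner, slim_bottle, square_bottle, dome_bottle below 0.02 m/s and distance of each of slim_bottle, square_bottle, dome_bottle from where it was at the start of the episode below 0.015 m and distance of each of spool, flux_jar from where it was at the start of the episode below 0.02 m); the robot touches nothing.
It fails at once if a bottle or the tip cleaner is tipped over by more than about 40 degrees (angle between any of slim_bottle, square_bottle, dome_bottle, tip_cleaner's own z axis and vertical above 0.7 rad).
It fails at once if the spool or the flux jar is moved more than 20 mm (distance of any of spool, flux_jar from where it was at the start of the episode above 0.02 m).
It also fails if it takes over 136 s, if anything falls off the work surface, if the arm or the gripper's body presses on something with over 40 N, if the wrist force passes 120 N, or if a joint passes its speed limit or range.

## Working session

There is one attempt and no reset: what is moved stays moved. The work goes in short steps, Python scripts to look and compute and a shell command to move; the robot and the scene stay as the last step left them, time stands still between calls to the robot, and variables do not carry over. Pictures are saved under pics/ and viewed, at most 14 in all, crops included, and the job is handed in when it is done.

```bash
mkdir -p pics; ls
cat > h.py <<'E'
from bench import *
import numpy as np, cv2
def ray(p,uv):
    R=cv2.Rodrigues(np.array(p["rvec"],float))[0];t=np.array(p["tvec"],float).ravel()
    d=R.T@np.array([(uv[0]-p["cx"])/p["fx"],(uv[1]-p["cy"])/p["fy"],1.]);return -R.T@t,d
def onz(p,uv,z):
    c,d=ray(p,uv);return c+d*(z-c[2])/d[2]
def proj(p,X):
    K=np.array([[p["fx"],0,p["cx"]],[0,p["fy"],p["cy"]],[0,0,1.]])
    return cv2.projectPoints(np.array(X,float).reshape(-1,1,3),np.array(p["rvec"],float),np.array(p["tvec"],float),K,None)[0].reshape(-1,2)
E
python3 - <<'E'
from h import *
np.set_printoptions(precision=1,suppress=True)
o=get_obs();print(o["ee_pos"],o["eef_rot"],o["finger_gap"])
for n in("top","side"):
    p=get_image(n);cv2.imwrite(f"pics/{n}0.png",p["img"])
    print(n,ray(p,(280,210)))
    for l in "tray slim_bottle square_bottle dome_bottle tip_cleaner stand side_mat spool flux_jar".split():
        a=spot_point(l,p);b=look_for(l,p)
        print(l,[(np.round(x["centre"],1),round(x["confidence"],2),onz(p,x["centre"],4 if l not in("stand","side_mat","tray") else 0)[:2]) for x in a[:2]],[(np.round(x["rect"]),round(x["confidence"],2)) for x in b[:2]])
E
```

```text
pics
[145.3 555.7 167.1] [-0.   0.1  1.  -0. ] 93.96567888937021
top (array([ 309. ,   12.1, 1223.3]), array([ 0.2, -0. , -1. ]))
tray [(array([273.2, 208.4]), 0.62, array([597.5,  -6.5]))] [(array([227., 174., 324., 258.]), 0.64)]
slim_bottle [(array([252.7, 212.5]), 0.58, array([591.8,  45.6]))] [(array([242., 200., 260., 228.]), 0.76)]
square_bottle [(array([278.9, 229.1]), 0.78, array([542.6, -14.8])), (array([294. , 200.5]), 0.33, array([611. , -60.6]))] [(array([267., 212., 291., 236.]), 0.7)]
dome_bottle [(array([293.9, 201.3]), 0.77, array([609. , -60.1])), (array([272., 209.]), 0.44, array([595.4,  -3.3]))] [(array([284., 181., 307., 212.]), 0.89), (array([239., 201., 261., 224.]), 0.48)]
tip_cleaner [(array([272.1, 205.7]), 0.85, array([603.8,  -4.4])), (array([391.8, 240. ]), 0.3, array([ 484.5, -288.5]))] [(array([263., 194., 282., 218.]), 0.78)]
stand [(array([395.3, 239.5]), 0.69, array([ 485.3, -298.2]))] [(array([374., 154., 418., 259.]), 0.64)]
side_mat [(array([164.9, 257.7]), 0.73, array([503.3, 271.5]))] [(array([133., 214., 199., 307.]), 0.67)]
spool [(array([260
[... 932 characters left out ...]
., 336., 233.]), 0.93)]
tip_cleaner [(array([295.9, 218.1]), 0.8, array([591.3,  -1. ])), (array([300.2, 220.8]), 0.28, array([589.7, -14. ]))] [(array([291., 193., 313., 223.]), 0.92)]
stand [(array([386.3, 317.4]), 0.67, array([ 483.8, -285.8]))] [(array([342., 225., 488., 360.]), 0.72)]
side_mat [(array([178.4, 191. ]), 0.93, array([505.1, 269.8]))] [(array([121., 168., 233., 221.]), 0.64), (array([226., 181., 359., 262.]), 0.38)]
spool [(array([251.7, 226.6]), 0.73, array([512.5,  40.8])), (array([297.2, 216.8]), 0.48, array([596.5,   0.3]))] [(array([238., 208., 262., 232.]), 0.86)]
flux_jar [(array([312.4, 241.3]), 0.94, array([553.6, -77.5]))] [(array([303., 222., 328., 248.]), 0.96)]
```

Run:
```python
import cv2
a=cv2.imread("pics/top0.png")[140:320,120:430];cv2.imwrite("pics/t0c.png",cv2.resize(a,None,fx=2.55,fy=2.55,interpolation=cv2.INTER_CUBIC))
a=cv2.imread("pics/side0.png")[140:370,110:500];cv2.imwrite("pics/s0c.png",cv2.resize(a,None,fx=2,fy=2,interpolation=cv2.INTER_CUBIC))
```

```text
(no output)
```

View pics/t0c.png

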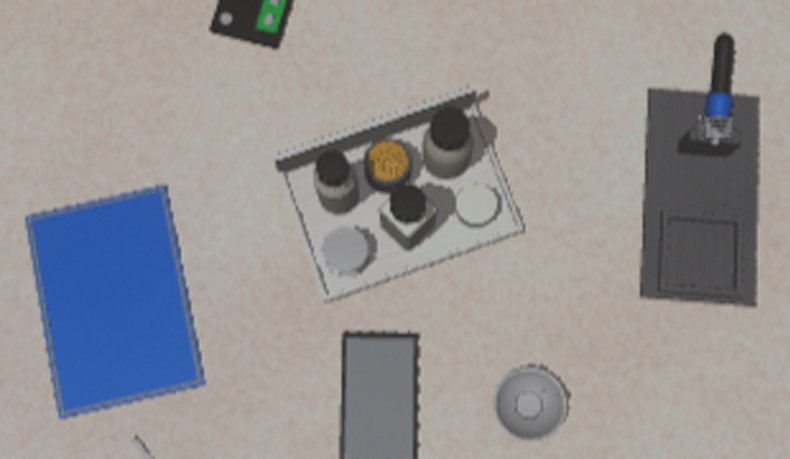

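View pics/s0c.png

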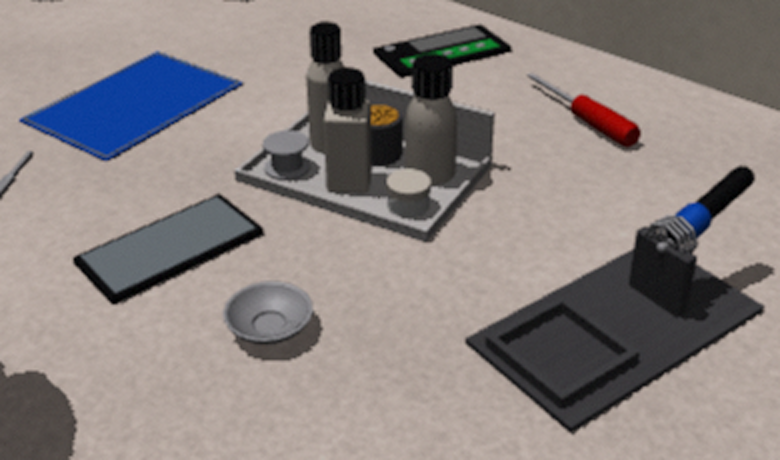

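Top crop: the slim bottle is on the left (333,170), the square one in front (408,203), the dome on the right (450,128), and the cleaner at (388,160). The mat is on the left, and the stand is on the right with its well at (700,255). The side view agrees. Next I'll refine positions from the cap blobs and edges.

```bash
cat > m.py <<'E'
from h import *
from scipy.optimize import least_squares
caps=dict(slim=(14,96,128),square=(16,86,114),dome=(17.5,88,118))
def hull(p,x,y,r,z0,z1):
    a=np.linspace(0,2*np.pi,60)
    P=np.vstack([np.c_[x+r*np.cos(a),y+r*np.sin(a),np.full(60,z)] for z in(z0,z1)])
    m=np.zeros((420*8,560*8),np.uint8);h=cv2.convexHull((proj(p,P)*8).astype(np.int32));M=cv2.moments(h);return np.array([M["m10"]/M["m00"],M["m01"]/M["m00"]])/8
def blob(p,uv):
    g=cv2.cvtColor(p["img"],cv2.COLOR_BGR2GRAY)
    n,l,s,c=cv2.connectedComponentsWithStats((g<50).astype(np.uint8))
    ok=[i for i in range(1,n) if 30<s[i,4]<900]
    i=min(ok,key=lambda i:np.hypot(*(c[i]-uv)));return c[i],s[i]
def fitcap(ps,n,g,base):
    r,a,b=caps[n];B=[]
    for p in ps:
        c,s=blob(p,hull(p,*g,r,a+base,b+base));B.append((p,c));print(n,"blob",s)
    for sub in (B[:1],B[1:],B):
        f=least_squares(lambda v:np.concatenate([hull(p,*v,r,a+base,b+base)-c for p,c in sub]),g,diff_step=1e-2)
        print(n,f.x.round(1),f.fun.round(2))
    return f.x
E
python3 - <<'E'
from m import *
ps=[get_image("top"),get_image("side")]
X={n:fitcap(ps,n,g,4) for n,g in dict(slim=(591,46),square=(543,-16),dome=(606,-63)).items()}
pl=np.array([(-6,56),(-56,0),(-6,-56)])
f=least_squares(lambda v:(v[:2]+pl@np.array([[np.cos(v[2]),np.sin(v[2])],[-np.sin(v[2]),np.cos(v[2])]])-np.array([X[n] for n in("slim","square","dome")])).ravel(),[598,-3,.33])
print("tray from bottles",f.x,np.degrees(f.x[2]),f.fun)
t=ps[0];u=lambda c:(c[0]/2.55+120,c[1]/2.55+140)
for nm,z,cs in(("mat",3,[(27,216),(165,187),(204,382),(61,416)]),("well",16,[(668,218),(737,220),(736,291),(664,289)]),("standbase",5,[(649,89),(759,97),(755,305),(641,297)]),("tray rim",12,[(327,300),(524,231)]),("swarf",50,[(388,160)])):
    P=np.array([onz(t,u(c),z)[:2] for c in cs]);print(nm,P.round(0).tolist(),P.mean(0).round(1))
s=ps[1];us=lambda c:(c[0]/2+110,c[1]/2+140)
for nm,z,cs in(("well side",16,[(558,304),(637,352),(566,400),(487,345)]),("swarf",50,[(383,116)])):
    P=np.array([onz(s,us(c),z)[:2] for c in cs]);print(nm,P.round(0).tolist(),P.mean(0).round(1))
o=get_obs();print(o["eef_rot"])
E
```

```text
slim blob [289 183  14  13  42]
slim blob [265 152  15  20 264]
slim [613.6 -59.1] [0. 0.]
slim [579.2  46.2] [0. 0.]
slim [580.2  -9.5] [-19.88  16.35  21.82   8.64]
square blob [289 183  14  13  42]
square blob [274 174  19  22 360]
square [616.9 -59.9] [ 0. -0.]
square [542.2 -17.3] [-0.  0.]
square [575.6 -27.8] [-11.69  18.68  17.16  -4.73]
dome blob [289 183  14  13  42]
dome blob [297 153  68  37 805]
dome [616.  -59.7] [0. 0.]
dome [626.5 -47.9] [ 0. -0.]
dome [618.2 -56. ] [-1.69 -0.69  0.44  2.89]
tray from bottles [ 6.10935796e+02 -1.97442978e+01  5.24858618e-01] 30.072183673621698 [ -2.52555902  35.20354487 -13.11769272 -19.95976005  15.64325176
 -15.24378432]
mat [[595.0, 351.0], [609.0, 215.0], [416.0, 191.0], [399.0, 327.0]] [504.5 271.1]
well [[521.0, -267.0], [512.0, -333.0], [444.0, -320.0], [453.0, -253.0]] [ 482.6 -293.4]
standbase [[655.0, -272.0], [634.0, -379.0], [430.0, -339.0], [450.0, -232.0]] [ 542.1 -305.6]
tray rim [[479.0, 67.0], [525.0, -128.0]] [501.8 -30.4]
swarf [[600.0, -5.0]] [600.   -4.8]
well side [[518.0, -266.0], [512.0, -337.0], [438.0, -326.0], [445.0, -254.0]] [ 478.3 -295.9]
swarf [[598.0, -10.0]] [597.9 -10.3]
[3.61221495e-06 1.27550275e-01 9.91832106e-01 3.96117067e-05]
```

```bash
cat >> m.py <<'E'
def blob(p,uv,thr=62,w=11):
    g=cv2.cvtColor(p["img"],cv2.COLOR_BGR2GRAY);x,y=np.round(uv).astype(int)
    m=np.zeros_like(g);m[y-w:y+w+1,x-w:x+w+1]=g[y-w:y+w+1,x-w:x+w+1]<thr
    n,l,s,c=cv2.connectedComponentsWithStats(m);i=1+np.argmax(s[1:,4]);return c[i],s[i]
def tray(): return None
E
python3 - <<'E'
from m import *
ps=[get_image("top"),get_image("side")]
o=np.array([601,-7]);a=np.radians(13.3);R=np.array([[np.cos(a),-np.sin(a)],[np.sin(a),np.cos(a)]])
X={}
for n,q in dict(slim=(-6,56),square=(-56,0),dome=(-6,-56)).items():
    g=o+R@q;print(n,"guess",g.round(1));X[n]=fitcap(ps,n,g,4)
pl=np.array([(-6,56),(-56,0),(-6,-56)])
f=least_squares(lambda v:(v[:2]+pl@np.array([[np.cos(v[2]),np.sin(v[2])],[-np.sin(v[2]),np.cos(v[2])]])-np.array([X[n] for n in("slim","square","dome")])).ravel(),[598,-3,.23])
print("tray",f.x,np.degrees(f.x[2]),f.fun)
E
```

```text
slim guess [582.3  46.1]
slim blob [244 199  13  14 141]
slim blob [265 151  16  22 275]
slim [582.4  46.7] [0. 0.]
slim [579.   45.6] [ 0.02 -0.  ]
slim [581.1  46.9] [-0.02  0.53  0.35 -0.57]
square guess [546.5 -19.9]
square blob [270 208  17  19 185]
square blob [275 173  23  23 373]
square [547.9 -15.3] [-0.  0.]
square [542.5 -18.4] [-0.  0.]
square [546.  -15.7] [ 0.22  0.77  0.22 -1.17]
dome guess [608.  -62.9]
dome blob [289 182  15  17 207]
dome blob [316 167  23  23 436]
dome [609.3 -62.1] [-0. -0.]
dome [609.  -60.4] [-0. -0.]
dome [608.9 -61.2] [-0.32  0.23  0.3   0.17]
tray [ 6.00725885e+02 -4.74081371e+00  2.34375319e-01] 13.428716580607924 [ 0.73608804  1.47562888  0.24259816 -2.09231707 -0.97868621  0.61668798]
```

```bash
cat > to.py <<'E'
import sys
from bench import *
from scipy.spatial.transform import Rotation as Ro
import numpy as np
a=list(map(float,sys.argv[1:]));o=get_obs();q=o["eef_rot"]
R=Ro.from_quat([q[1],q[2],q[3],q[0]]);g=np.radians(a[3] if len(a)>3 else 13.4)
G=Ro.from_matrix(np.array([[-np.cos(g),-np.sin(g),0],[-np.sin(g),np.cos(g),0],[0,0,-1]]))
d=np.array(a[:3])-o["ee_pos"]
print("pos",o["ee_pos"].round(1) if hasattr(o["ee_pos"],"round") else o["ee_pos"],"cm now-axes",(R.inv().apply(d)/10).round(2),"cm goal-axes",(G.inv().apply(d)/10).round(2),"turn",(R.inv()*G).as_rotvec(degrees=True).round(2),"t",round(o["time_s"],1),"gap",round(o["finger_gap"],1))
E
python3 to.py 581 47 160
```

```text
pos [145.5 556.3 168. ] cm now-axes [-55.02 -38.25   0.8 ] cm goal-axes [-30.56 -59.64   0.8 ] turn [  0.     0.   -28.06] t 2.1 gap 94.0
```

```bash
python3 -m handwheel '[{"delta_rot":[0,0,-7.02],"offset":[0,0,0],"gripper":0.6},{"delta_rot":[0,0,-7.02],"offset":[0,0,0],"gripper":0.6},{"delta_rot":[0,0,-7.02],"offset":[0,0,0],"gripper":0.6},{"delta_rot":[0,0,-7.0],"offset":[0,0,0],"gripper":0.6},{"delta_rot":[0,0,0],"offset":[-2.2,-4.3,0],"gripper":0.6},{"delta_rot":[0,0,0],"offset":[-2.2,-4.3,0],"gripper":0.6},{"delta_rot":[0,0,0],"offset":[-2.2,-4.3,0],"gripper":0.6},{"delta_rot":[0,0,0],"offset":[-2.2,-4.3,0],"gripper":0.6}]' 20; python3 to.py 581 47 160
```

```text
time_s: 2.9
ee_pos: [271.8, 408.1, 168.1]
eef_rot: [0.0, -0.117, 0.993, 0.0]
ft_force: [0.8, 0.7, -0.5]
finger_gap: 56.3
gripper_force: 0.0
pos [271.8 408.1 168.1] cm now-axes [-21.66 -42.32   0.81] cm goal-axes [-21.71 -42.29   0.81] turn [0.01 0.04 0.06] t 2.9 gap 56.3
```

```bash
python3 -m handwheel '[{"delta_rot":[0,0,0],"offset":[-2.2,-4.3,0],"gripper":0.6},{"delta_rot":[0,0,0],"offset":[-2.2,-4.3,0],"gripper":0.6},{"delta_rot":[0,0,0],"offset":[-2.2,-4.3,0],"gripper":0.6},{"delta_rot":[0,0,0],"offset":[-2.2,-4.3,0],"gripper":0.6},{"delta_rot":[0,0,0],"offset":[-2.2,-4.3,0],"gripper":0.6},{"delta_rot":[0,0,0],"offset":[-2.2,-4.3,0],"gripper":0.6},{"delta_rot":[0,0,0],"offset":[-2.2,-4.3,0],"gripper":0.6},{"delta_rot":[0,0,0],"offset":[-2.2,-4.3,0],"gripper":0.6}]'; python3 to.py 581 47 160
```

```text
time_s: 3.7
ee_pos: [523.1, 113.9, 168.2]
eef_rot: [0.0, -0.117, 0.993, 0.0]
ft_force: [0.0, 0.3, -0.2]
finger_gap: 56.7
gripper_force: 0.0
pos [523.1 113.9 168.2] cm now-axes [-4.09 -7.85  0.82] cm goal-axes [-4.09 -7.85  0.82] turn [ 0.02  0.04 -0.02] t 3.7 gap 56.7
```

```bash
python3 -m handwheel '[{"delta_rot":[0,0,0],"offset":[-2.2,-4.3,0],"gripper":0.6},{"delta_rot":[0,0,0],"offset":[-1.8,-3.6,0.8],"gripper":0.6},{"delta_rot":[0,0,0],"offset":[0,0,0],"gripper":0.6},{"delta_rot":[0,0,0],"offset":[0,0,0],"gripper":0.6}]'; python3 to.py 581 47 101
python3 - <<'E'
from h import *
p=get_image("side");cv2.imwrite("pics/a1.png",cv2.resize(p["img"][90:290,190:430],None,fx=3,fy=3))
E
```

```text
time_s: 4.1
ee_pos: [578.9, 47.5, 159.3]
eef_rot: [-0.001, -0.116, 0.993, 0.0]
ft_force: [-0.5, 0.6, 0.5]
finger_gap: 56.5
gripper_force: 0.0
pos [578.9  47.5 159.3] cm now-axes [-0.2  -0.11  5.83] cm goal-axes [-0.19 -0.1   5.83] turn [ 0.07 -0.09 -0.1 ] t 4.1 gap 56.5
```

View pics/a1.png

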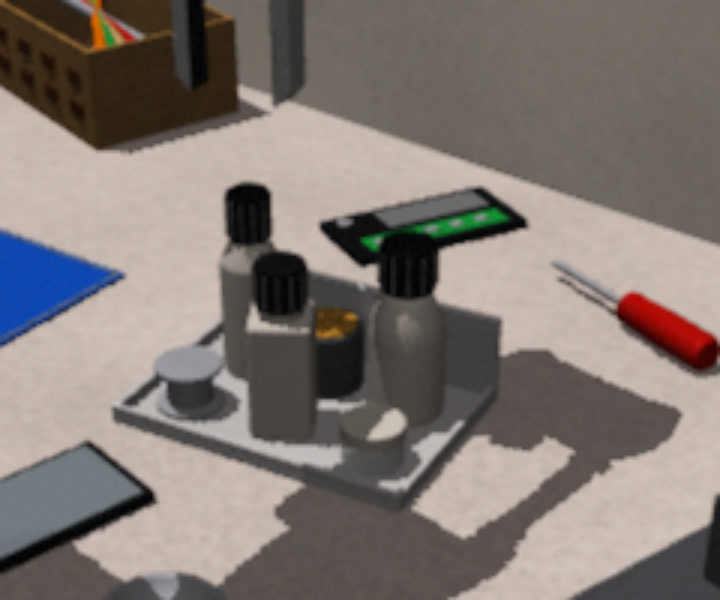

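Run:
```python
from h import *
o=get_obs();e=np.array(o["ee_pos"]);y=np.array([-.232,.973,0]);
for n in("side","top"):
    p=get_image(n);print(n,"tcp",proj(p,e),"fingers",proj(p,[e+28*y,e-28*y]),"slimtop",proj(p,[581,47,132]))
cv2.imwrite("pics/a2.png",cv2.resize(p["img"][150:270,200:360],None,fx=4,fy=4))
```

```text
side tcp [[270.45224337 139.58782628]] fingers [[257.75398707 136.80973006]
 [283.50150221 142.44271406]] slimtop [[272.52199611 153.12226262]]
top tcp [[248.47053163 202.77160652]] fingers [[236.36010063 206.9803692 ]
 [260.53419838 198.57909591]] slimtop [[249.70359324 204.58234762]]
```

View pics/a2.png

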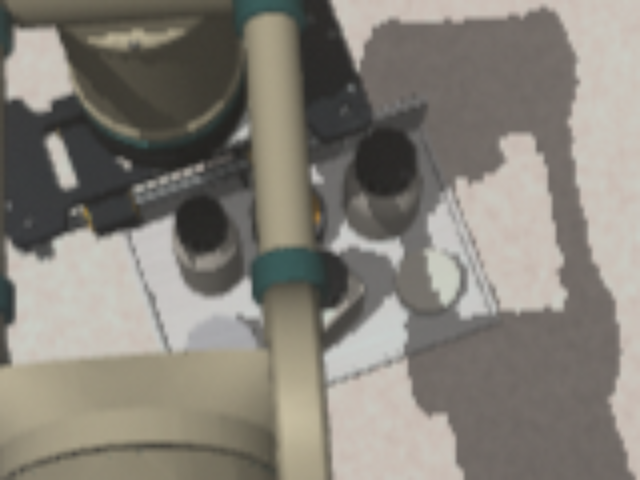

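Run:
```python
from h import *
p=get_image("side");e=np.array(get_obs()["ee_pos"])
print([proj(p,e+[0,0,h])[0].round(0) for h in(0,19,40,97)])
cv2.imwrite("pics/a3.png",cv2.resize(p["img"][0:200,170:410],None,fx=3,fy=3))
```

```text
[array([270., 139.]), array([270., 129.]), array([269., 118.]), array([268.,  87.])]
```

View pics/a3.png

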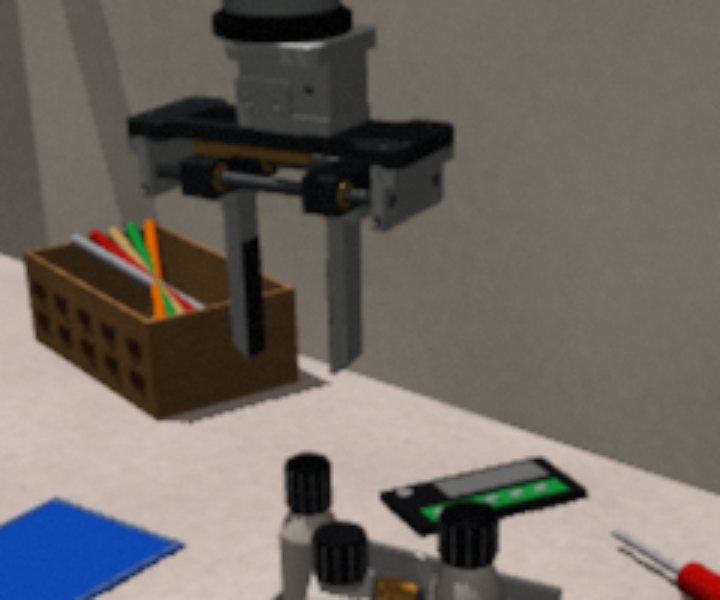

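Run:
```python
from h import *
p=get_image("top");e=np.array(get_obs()["ee_pos"]);y=np.array([-.232,.973,0]);x=np.array([-.973,-.232,0])
for dz in(0,36):
  print(dz,[((proj(p,e+[0,0,h+dz]+s*88*y+k*37*x)[0]-[200,150])*4).round(0).tolist() for h in(97,125) for s in(1,-1) for k in(1,-1)])
  s=get_image("side");print([((proj(s,e+[0,0,h+dz]+k*88*y)[0]-[170,0])*3).round(0).tolist() for h in(97,125) for k in (1,-1)])
cv2.imwrite("pics/a4.png",cv2.resize(p["img"][120:270,180:380],None,fx=4,fy=4))
```

```text
0 [[36.0, 291.0], [-9.0, 155.0], [371.0, 174.0], [321.0, 41.0], [28.0, 279.0], [-19.0, 139.0], [373.0, 159.0], [321.0, 23.0]]
[[171.0, 242.0], [428.0, 284.0], [167.0, 196.0], [428.0, 234.0]]
36 [[26.0, 275.0], [-21.0, 135.0], [374.0, 155.0], [321.0, 18.0], [17.0, 263.0], [-31.0, 118.0], [375.0, 139.0], [322.0, -2.0]]
[[166.0, 182.0], [428.0, 219.0], [162.0, 134.0], [428.0, 167.0]]
```

View pics/a4.png

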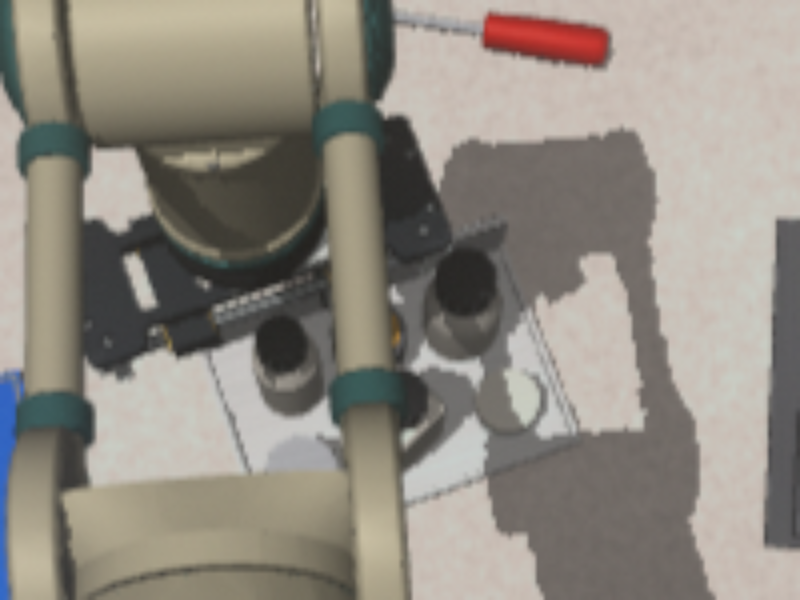

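The picture shows the fingertips at about (250,355)/(345,370), roughly 33 mm higher than the reported TCP. Horizontally they are in line. I'll descend; this is safe either way because the open fingers straddle the cap. Then I'll look again.

```bash
python3 -m handwheel '[{"delta_rot":[0,0,0],"offset":[-0.1,0,2.9],"gripper":0.6},{"delta_rot":[0,0,0],"offset":[-0.1,0,2.9],"gripper":0.6},{"delta_rot":[0,0,0],"offset":[0,0,0],"gripper":0.6},{"delta_rot":[0,0,0],"offset":[0,0,0],"gripper":0.6}]'; python3 to.py 581 47 101
python3 - <<'E'
from h import *
p=get_image("side");e=np.array(get_obs()["ee_pos"])
print([((proj(p,e+[0,0,h])[0]-[190,50])*3).round(0) for h in(0,19,30)])
cv2.imwrite("pics/a5.png",cv2.resize(p["img"][50:250,190:430],None,fx=3,fy=3))
E
```

```text
time_s: 4.85
ee_pos: [580.9, 48.9, 102.3]
eef_rot: [-0.0, -0.117, 0.993, 0.0]
ft_force: [-0.5, 0.9, -0.0]
finger_gap: 56.1
gripper_force: 0.0
pos [580.9  48.9 102.3] cm now-axes [ 0.03 -0.18  0.13] cm goal-axes [ 0.03 -0.18  0.13] turn [ 0.01 -0.02  0.04] t 4.8 gap 56.1
[array([248., 350.]), array([247., 322.]), array([246., 306.])]
```

View pics/a5.png

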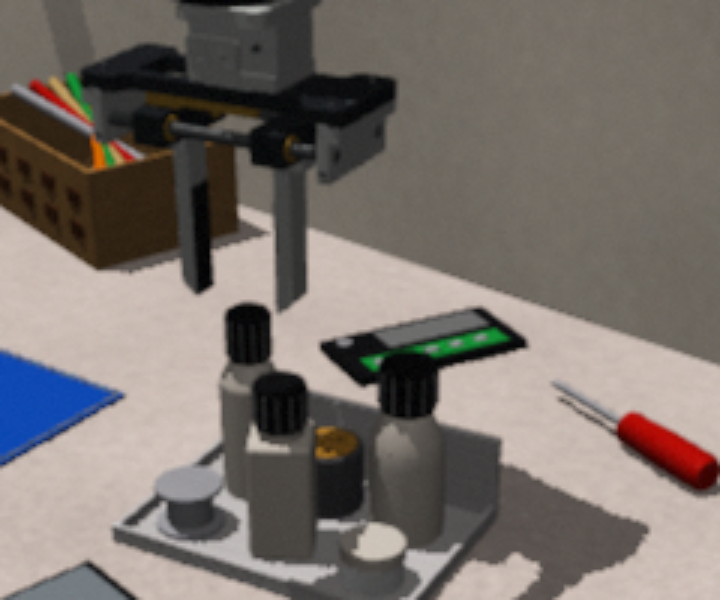

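The tips are at (198,290)/(290,308), just above the cap top at (248,313), so the true tip height is about reported z + 34 mm. I'll go down another 34 mm and close.

```bash
python3 -m handwheel '[{"delta_rot":[0,0,0],"offset":[0,-0.15,1.7],"gripper":0.6},{"delta_rot":[0,0,0],"offset":[0,0,1.7],"gripper":0.6},{"delta_rot":[0,0,0],"offset":[0,0,0],"gripper":0.6},{"delta_rot":[0,0,0],"offset":[0,0,0],"gripper":0.6}]'; python3 -m handwheel '[{"delta_rot":[0,0,0],"offset":[0,0,0],"gripper":0},{"delta_rot":[0,0,0],"offset":[0,0,0],"gripper":0},{"delta_rot":[0,0,0],"offset":[0,0,0],"gripper":0},{"delta_rot":[0,0,0],"offset":[0,0,0],"gripper":0},{"delta_rot":[0,0,0],"offset":[0,0,0],"gripper":0},{"delta_rot":[0,0,0],"offset":[0,0,0],"gripper":0}]' 25
python3 - <<'E'
from h import *
p=get_image("side");e=np.array(get_obs()["ee_pos"])
cv2.imwrite("pics/a6.png",cv2.resize(p["img"][70:250,190:430],None,fx=3,fy=3))
E
```

```text
time_s: 5.3
ee_pos: [582.4, 47.1, 69.4]
eef_rot: [0.001, -0.117, 0.993, -0.0]
ft_force: [0.4, -0.5, 1.3]
finger_gap: 56.4
gripper_force: 0.0
time_s: 5.9
ee_pos: [581.7, 47.0, 68.4]
eef_rot: [0.0, -0.117, 0.993, -0.0]
ft_force: [-0.5, -0.3, 2.4]
finger_gap: 27.8
gripper_force: 25.0
```

View pics/a6.png

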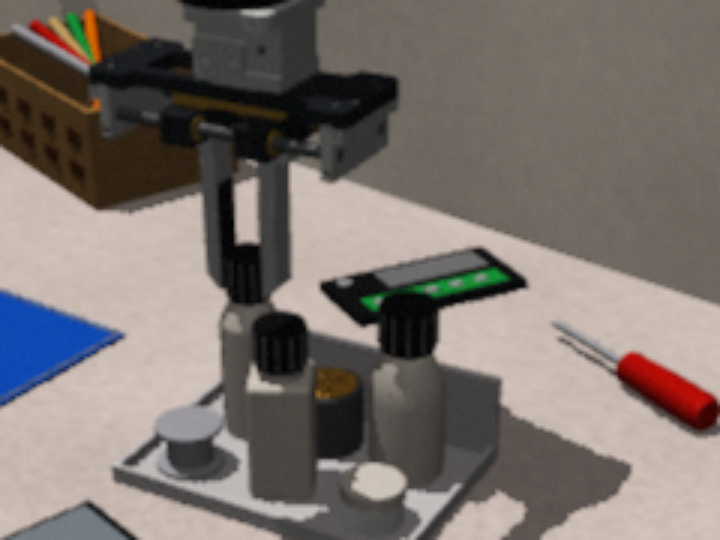

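The cap is gripped (gap 27.8 mm), with the fingers on either side of it at (245,270). Now I'll lift.

```bash
python3 -m handwheel '[{"delta_rot":[0,0,0],"offset":[0,0,-2],"gripper":0},{"delta_rot":[0,0,0],"offset":[0,0,-3],"gripper":0},{"delta_rot":[0,0,0],"offset":[0,0,-3],"gripper":0},{"delta_rot":[0,0,0],"offset":[0,2,0],"gripper":0},{"delta_rot":[0,0,0],"offset":[0,4,0],"gripper":0},{"delta_rot":[0,0,0],"offset":[0,4,0],"gripper":0},{"delta_rot":[0,0,0],"offset":[0,4,0],"gripper":0}]'; python3 to.py 566 279 68.4
```

```text
time_s: 6.65
ee_pos: [548.2, 184.2, 147.5]
eef_rot: [-0.0, -0.116, 0.993, 0.0]
ft_force: [-0.5, -0.5, -1.2]
finger_gap: 27.4
gripper_force: 25.0
pos [548.2 184.2 147.5] cm now-axes [-3.92  8.81  7.91] cm goal-axes [-3.93  8.81  7.91] turn [ 0.01 -0.05 -0.05] t 6.7 gap 27.4
```

```bash
python3 -m handwheel '[{"delta_rot":[0,0,0],"offset":[-1.3,3,0],"gripper":0},{"delta_rot":[0,0,0],"offset":[-1.3,3,0],"gripper":0},{"delta_rot":[0,0,0],"offset":[-1.3,2.2,2],"gripper":0},{"delta_rot":[0,0,0],"offset":[0,0,3],"gripper":0},{"delta_rot":[0,0,0],"offset":[0,0,2],"gripper":0},{"delta_rot":[0,0,0],"offset":[0,0,0.6],"gripper":0},{"delta_rot":[0,0,0],"offset":[0,0,0],"gripper":0},{"delta_rot":[0,0,0],"offset":[0,0,0],"gripper":0}]'; python3 to.py 566 279 68.4
```

```text
time_s: 7.45
ee_pos: [568.7, 272.1, 72.8]
eef_rot: [0.001, -0.117, 0.993, 0.0]
ft_force: [-0.2, -0.1, -0.8]
finger_gap: 27.3
gripper_force: 25.0
pos [568.7 272.1  72.8] cm now-axes [0.1  0.74 0.44] cm goal-axes [0.1  0.74 0.44] turn [ 0.01  0.09 -0.01] t 7.5 gap 27.3
```

```bash
python3 -m handwheel '[{"delta_rot":[0,0,0],"offset":[0,0.7,0.3],"gripper":0},{"delta_rot":[0,0,0],"offset":[0,0,0.2],"gripper":0},{"delta_rot":[0,0,0],"offset":[0,0,0],"gripper":0},{"delta_rot":[0,0,0],"offset":[0,0,0],"gripper":0}]';  python3 -m handwheel '[{"delta_rot":[0,0,0],"offset":[0,0,0],"gripper":0.55},{"delta_rot":[0,0,0],"offset":[0,0,0],"gripper":0.55},{"delta_rot":[0,0,0],"offset":[0,0,0],"gripper":0.55},{"delta_rot":[0,0,0],"offset":[0,0,0],"gripper":0.55},{"delta_rot":[0,0,0],"offset":[0,0,-2],"gripper":0.55},{"delta_rot":[0,0,0],"offset":[0,0,-3],"gripper":0.55},{"delta_rot":[0,0,0],"offset":[0,0,-3],"gripper":0.55},{"delta_rot":[0,0,0],"offset":[0,-2,0],"gripper":0.55}]'; python3 to.py 545 -16.5 130
```

```text
time_s: 7.85
ee_pos: [566.4, 279.0, 67.4]
eef_rot: [0.0, -0.117, 0.993, 0.0]
ft_force: [-0.5, -0.1, -0.6]
finger_gap: 27.3
gripper_force: 25.0
time_s: 8.65
ee_pos: [573.5, 262.0, 151.8]
eef_rot: [0.004, -0.118, 0.993, 0.002]
ft_force: [0.6, 0.3, 0.6]
finger_gap: 51.5
gripper_force: 0.0
pos [573.5 262.  151.8] cm now-axes [  9.31 -26.42   2.04] cm goal-axes [  9.23 -26.43   2.18] turn [0.12 0.52 0.14] t 8.7 gap 51.5
```

```bash
python3 -m handwheel '[{"delta_rot":[0,0,0],"offset":[1.5,-4.4,0],"gripper":0.6},{"delta_rot":[0,0,0],"offset":[1.5,-4.4,0],"gripper":0.6},{"delta_rot":[0,0,0],"offset":[1.5,-4.4,0],"gripper":0.6},{"delta_rot":[0,0,0],"offset":[1.5,-4.4,0],"gripper":0.6},{"delta_rot":[0,0,0],"offset":[1.5,-4.4,0],"gripper":0.6},{"delta_rot":[0,0,0],"offset":[1.7,-4.4,0],"gripper":0.6},{"delta_rot":[0,0,0],"offset":[0,0,0],"gripper":0.6},{"delta_rot":[0,0,0],"offset":[0,0,0],"gripper":0.6}]'; python3 to.py 545 -16.5 59
python3 - <<'E'
from m import *
print(fitcap([get_image("top"),get_image("side")],"slim",(566.4,279),3))
E
```

```text
time_s: 9.45
ee_pos: [542.6, -19.6, 147.1]
eef_rot: [0.0, -0.115, 0.993, 0.0]
ft_force: [-0.4, 1.6, -0.3]
finger_gap: 56.7
gripper_force: 0.0
pos [542.6 -19.6 147.1] cm now-axes [-0.3   0.24  8.81] cm goal-axes [-0.31  0.25  8.81] turn [ 0.04  0.03 -0.16] t 9.4 gap 56.7
slim blob [142 217  15  14 143]
slim blob [185 125  14  17 205]
slim [566.6 278.4] [0. 0.]
slim [563.7 277.1] [ 0. -0.]
slim [565.6 278.5] [-0.03  0.41  0.3  -0.43]
[565.61525483 278.52655079]
```

Slim is standing on the mat where I put it. Next, the square bottle.

```bash
python3 -m handwheel '[{"delta_rot":[0,0,0],"offset":[-0.3,0.2,3],"gripper":0.6},{"delta_rot":[0,0,0],"offset":[0,0,3],"gripper":0.6},{"delta_rot":[0,0,0],"offset":[0,0,1.5],"gripper":0.6},{"delta_rot":[0,0,0],"offset":[0,0,1.2],"gripper":0.6},{"delta_rot":[0,0,0],"offset":[0,0,0],"gripper":0.6},{"delta_rot":[0,0,0],"offset":[0,0,0],"gripper":0.6}]'; python3 to.py 545 -16.5 59; python3 -m handwheel '[{"delta_rot":[0,0,0],"offset":[0,0,0],"gripper":0},{"delta_rot":[0,0,0],"offset":[0,0,0],"gripper":0},{"delta_rot":[0,0,0],"offset":[0,0,0],"gripper":0},{"delta_rot":[0,0,0],"offset":[0,0,0],"gripper":0},{"delta_rot":[0,0,0],"offset":[0,0,0],"gripper":0},{"delta_rot":[0,0,0],"offset":[0,0,0],"gripper":0}]'
```

```text
time_s: 10.15
ee_pos: [545.7, -15.4, 60.4]
eef_rot: [0.0, -0.117, 0.993, -0.0]
ft_force: [0.0, -0.2, 0.4]
finger_gap: 56.0
gripper_force: 0.0
pos [545.7 -15.4  60.4] cm now-axes [ 0.1  -0.09  0.14] cm goal-axes [ 0.1  -0.09  0.14] turn [-0.01  0.05  0.07] t 10.2 gap 56.0
time_s: 10.75
ee_pos: [545.5, -16.3, 60.5]
eef_rot: [0.001, -0.117, 0.993, -0.0]
ft_force: [-0.4, -0.9, 3.9]
finger_gap: 31.7
gripper_force: 25.0
```

```bash
python3 -m handwheel '[{"delta_rot":[0,0,0],"offset":[0,0,-2],"gripper":0},{"delta_rot":[0,0,0],"offset":[0,0,-3],"gripper":0},{"delta_rot":[0,0,0],"offset":[0,0,-3],"gripper":0},{"delta_rot":[0,0,0],"offset":[0,2,0],"gripper":0},{"delta_rot":[0,0,0],"offset":[0,4,0],"gripper":0},{"delta_rot":[0,0,0],"offset":[0,4,0],"gripper":0},{"delta_rot":[0,0,0],"offset":[0,4,0],"gripper":0},{"delta_rot":[0,0,0],"offset":[0,4,0],"gripper":0}]'; python3 to.py 504 270 59.5
```

```text
time_s: 11.55
ee_pos: [502.1, 160.1, 139.1]
eef_rot: [-0.001, -0.116, 0.993, 0.0]
ft_force: [0.3, -0.4, -2.7]
finger_gap: 31.5
gripper_force: 25.0
pos [502.1 160.1 139.1] cm now-axes [-2.74 10.65  7.96] cm goal-axes [-2.73 10.65  7.96] turn [ 0.01 -0.1  -0.03] t 11.6 gap 31.5
```

```bash
python3 -m handwheel '[{"delta_rot":[0,0,0],"offset":[-0.9,3.7,0],"gripper":0},{"delta_rot":[0,0,0],"offset":[-0.9,3.7,0],"gripper":0},{"delta_rot":[0,0,0],"offset":[-0.9,3.0,0],"gripper":0},{"delta_rot":[0,0,0],"offset":[0,0,3],"gripper":0},{"delta_rot":[0,0,0],"offset":[0,0,3],"gripper":0},{"delta_rot":[0,0,0],"offset":[0,0,1.4],"gripper":0},{"delta_rot":[0,0,0],"offset":[0,0,0],"gripper":0},{"delta_rot":[0,0,0],"offset":[0,0,0],"gripper":0}]'; python3 to.py 504 270 59.5;python3 to.py 504 270 59.5
```

```text
time_s: 12.35
ee_pos: [505.4, 266.3, 65.7]
eef_rot: [-0.0, -0.117, 0.993, -0.0]
ft_force: [0.5, 0.4, -2.3]
finger_gap: 31.2
gripper_force: 25.0
pos [505.4 266.3  65.7] cm now-axes [0.05 0.39 0.62] cm goal-axes [0.05 0.39 0.62] turn [-0.   -0.05 -0.  ] t 12.3 gap 31.2
pos [505.4 266.3  65.7] cm now-axes [0.05 0.39 0.62] cm goal-axes [0.05 0.39 0.62] turn [-0.   -0.05 -0.  ] t 12.3 gap 31.2
```

```bash
python3 -m handwheel '[{"delta_rot":[0,0,0],"offset":[0,0.3,0.4],"gripper":0},{"delta_rot":[0,0,0],"offset":[0,0,0.2],"gripper":0},{"delta_rot":[0,0,0],"offset":[0,0,0],"gripper":0},{"delta_rot":[0,0,0],"offset":[0,0,0],"gripper":0}]';  python3 -m handwheel '[{"delta_rot":[0,0,0],"offset":[0,0,0],"gripper":0.55},{"delta_rot":[0,0,0],"offset":[0,0,0],"gripper":0.55},{"delta_rot":[0,0,0],"offset":[0,0,0],"gripper":0.55},{"delta_rot":[0,0,0],"offset":[0,0,0],"gripper":0.55},{"delta_rot":[0,0,0],"offset":[0,0,-2],"gripper":0.55},{"delta_rot":[0,0,0],"offset":[0,0,-3],"gripper":0.55},{"delta_rot":[0,0,0],"offset":[0,0,-3],"gripper":0.55},{"delta_rot":[0,0,0],"offset":[0,0,0],"gripper":0.55}]'; python3 to.py 609 -61.5 140
```

```text
time_s: 12.75
ee_pos: [505.1, 269.4, 60.4]
eef_rot: [0.0, -0.117, 0.993, 0.0]
ft_force: [-1.3, 0.2, -3.0]
finger_gap: 31.8
gripper_force: 25.0
time_s: 13.55
ee_pos: [507.9, 270.5, 144.4]
eef_rot: [0.004, -0.117, 0.993, 0.001]
ft_force: [0.4, 0.4, 1.2]
finger_gap: 51.4
gripper_force: 0.0
pos [507.9 270.5 144.4] cm now-axes [ -2.13 -34.64   0.41] cm goal-axes [ -2.14 -34.64   0.44] turn [0.07 0.51 0.01] t 13.6 gap 51.4
```

```bash
python3 -m handwheel '[{"delta_rot":[0,0,0],"offset":[-0.3,-4.3,0],"gripper":0.62},{"delta_rot":[0,0,0],"offset":[-0.3,-4.3,0],"gripper":0.62},{"delta_rot":[0,0,0],"offset":[-0.3,-4.3,0],"gripper":0.62},{"delta_rot":[0,0,0],"offset":[-0.3,-4.3,0],"gripper":0.62},{"delta_rot":[0,0,0],"offset":[-0.3,-4.3,0],"gripper":0.62},{"delta_rot":[0,0,0],"offset":[-0.3,-4.3,0],"gripper":0.62},{"delta_rot":[0,0,0],"offset":[-0.3,-4.3,0],"gripper":0.62},{"delta_rot":[0,0,0],"offset":[0,-4.3,0],"gripper":0.62}]'; python3 -m handwheel '[{"delta_rot":[0,0,0],"offset":[0,0,0],"gripper":0.62},{"delta_rot":[0,0,0],"offset":[0,0,0],"gripper":0.62}]'; python3 to.py 609 -61.5 61
python3 - <<'E'
from m import *
print(fitcap([get_image("top"),get_image("side")],"square",(505,269),3))
E
```

```text
time_s: 14.35
ee_pos: [605.0, -62.1, 138.8]
eef_rot: [-0.001, -0.117, 0.993, 0.0]
ft_force: [-0.2, 0.1, -0.3]
finger_gap: 58.3
gripper_force: 0.0
time_s: 14.55
ee_pos: [604.3, -60.9, 138.7]
eef_rot: [-0.001, -0.116, 0.993, 0.001]
ft_force: [-0.4, 0.9, 0.4]
finger_gap: 59.0
gripper_force: 0.0
pos [604.3 -60.9 138.7] cm now-axes [-0.46 -0.18  7.77] cm goal-axes [-0.44 -0.16  7.77] turn [ 0.1  -0.1  -0.12] t 14.6 gap 59.0
square blob [148 244  16  14 175]
square blob [163 140  17  18 249]
square [505.  268.7] [0. 0.]
square [500.8 265.4] [0. 0.]
square [503.8 268.5] [ 0.14  0.55  0.3  -0.84]
[503.75311037 268.47386542]
```

```bash
python3 -m handwheel '[{"delta_rot":[0,0,0],"offset":[-0.4,0,3],"gripper":0.62},{"delta_rot":[0,0,0],"offset":[0,0,3],"gripper":0.62},{"delta_rot":[0,0,0],"offset":[0,0,1.6],"gripper":0.62},{"delta_rot":[0,0,0],"offset":[0,0,0],"gripper":0.62},{"delta_rot":[0,0,0],"offset":[0,0,0],"gripper":0.62},{"delta_rot":[0,0,0],"offset":[0,0,0],"gripper":0.62}]'; python3 to.py 609 -61.5 61; python3 -m handwheel '[{"delta_rot":[0,0,0],"offset":[0,0,0],"gripper":0},{"delta_rot":[0,0,0],"offset":[0,0,0],"gripper":0},{"delta_rot":[0,0,0],"offset":[0,0,0],"gripper":0},{"delta_rot":[0,0,0],"offset":[0,0,0],"gripper":0},{"delta_rot":[0,0,0],"offset":[0,0,0],"gripper":0},{"delta_rot":[0,0,0],"offset":[0,0,0],"gripper":0}]'
```

```text
time_s: 15.25
ee_pos: [609.9, -58.9, 65.4]
eef_rot: [0.001, -0.117, 0.993, -0.0]
ft_force: [-0.5, 0.3, 0.1]
finger_gap: 58.3
gripper_force: 0.0
pos [609.9 -58.9  65.4] cm now-axes [ 0.15 -0.23  0.44] cm goal-axes [ 0.15 -0.24  0.44] turn [-0.05  0.14  0.07] t 15.2 gap 58.3
time_s: 15.85
ee_pos: [609.3, -59.8, 64.4]
eef_rot: [0.001, -0.117, 0.993, -0.0]
ft_force: [0.2, -1.2, 2.3]
finger_gap: 34.4
gripper_force: 25.0
```

```bash
python3 -m handwheel '[{"delta_rot":[0,0,0],"offset":[0,0,-2],"gripper":0},{"delta_rot":[0,0,0],"offset":[0,0,-3],"gripper":0},{"delta_rot":[0,0,0],"offset":[0,0,-3],"gripper":0},{"delta_rot":[0,0,0],"offset":[2,2,0],"gripper":0},{"delta_rot":[0,0,0],"offset":[2,4,0],"gripper":0},{"delta_rot":[0,0,0],"offset":[2,4,0],"gripper":0},{"delta_rot":[0,0,0],"offset":[2,4,0],"gripper":0},{"delta_rot":[0,0,0],"offset":[1,4,0],"gripper":0}]'; python3 to.py 440 262 63.5
```

```text
time_s: 16.65
ee_pos: [476.6, 95.6, 143.4]
eef_rot: [-0.001, -0.116, 0.993, 0.0]
ft_force: [0.6, -0.1, -1.2]
finger_gap: 34.5
gripper_force: 25.0
pos [476.6  95.6 143.4] cm now-axes [-0.3  17.03  8.  ] cm goal-axes [-0.3  17.03  7.99] turn [ 0.04 -0.14 -0.06] t 16.6 gap 34.5
```

```bash
python3 -m handwheel '[{"delta_rot":[0,0,0],"offset":[0,4.2,0],"gripper":0},{"delta_rot":[0,0,0],"offset":[0,4.2,0],"gripper":0},{"delta_rot":[0,0,0],"offset":[0,4.2,0],"gripper":0},{"delta_rot":[0,0,0],"offset":[-0.3,4.2,0],"gripper":0},{"delta_rot":[0,0,0],"offset":[0,0,3],"gripper":0},{"delta_rot":[0,0,0],"offset":[0,0,3],"gripper":0},{"delta_rot":[0,0,0],"offset":[0,0,1.3],"gripper":0},{"delta_rot":[0,0,0],"offset":[0,0,0],"gripper":0}]'; python3 -m handwheel '[{"delta_rot":[0,0,0],"offset":[0,0,0],"gripper":0},{"delta_rot":[0,0,0],"offset":[0,0,0],"gripper":0}]'; python3 to.py 440 262 63.5
```

```text
time_s: 17.45
ee_pos: [440.9, 258.0, 68.4]
eef_rot: [-0.003, -0.117, 0.993, -0.001]
ft_force: [-0.0, 0.4, -0.4]
finger_gap: 34.4
gripper_force: 25.0
time_s: 17.65
ee_pos: [444.5, 259.1, 71.9]
eef_rot: [0.001, -0.117, 0.993, 0.0]
ft_force: [0.2, 1.4, -2.8]
finger_gap: 34.1
gripper_force: 25.0
pos [444.5 259.1  71.9] cm now-axes [0.37 0.39 0.84] cm goal-axes [0.37 0.39 0.84] turn [ 0.02  0.11 -0.01] t 17.6 gap 34.1
```

```bash
python3 -m handwheel '[{"delta_rot":[0,0,0],"offset":[0.3,0.3,0.5],"gripper":0},{"delta_rot":[0,0,0],"offset":[0,0,0.3],"gripper":0},{"delta_rot":[0,0,0],"offset":[0,0,0],"gripper":0},{"delta_rot":[0,0,0],"offset":[0,0,0],"gripper":0},{"delta_rot":[0,0,0],"offset":[0,0,0],"gripper":0}]';  python3 -m handwheel '[{"delta_rot":[0,0,0],"offset":[0,0,0],"gripper":0.6},{"delta_rot":[0,0,0],"offset":[0,0,0],"gripper":0.6},{"delta_rot":[0,0,0],"offset":[0,0,0],"gripper":0.6},{"delta_rot":[0,0,0],"offset":[0,0,0],"gripper":0.6},{"delta_rot":[0,0,0],"offset":[0,0,-2],"gripper":0.6},{"delta_rot":[0,0,0],"offset":[0,0,-3],"gripper":0.6},{"delta_rot":[0,0,0],"offset":[0,0,-3],"gripper":0.6},{"delta_rot":[0,0,0],"offset":[0,0,0],"gripper":0.6}]'; python3 to.py 600 -6 120
```

```text
time_s: 18.15
ee_pos: [440.1, 261.0, 63.2]
eef_rot: [0.0, -0.117, 0.993, 0.0]
ft_force: [-1.0, -0.6, 0.1]
finger_gap: 34.5
gripper_force: 25.0
time_s: 18.95
ee_pos: [442.9, 262.4, 146.9]
eef_rot: [0.004, -0.117, 0.993, 0.001]
ft_force: [-0.4, 0.6, 0.1]
finger_gap: 56.3
gripper_force: 0.0
pos [442.9 262.4 146.9] cm now-axes [ -9.03 -29.75   2.72] cm goal-axes [ -9.06 -29.75   2.69] turn [0.09 0.48 0.01] t 18.9 gap 56.3
```

```bash
python3 -m handwheel '[{"delta_rot":[0,0,0],"offset":[-1.3,-4.2,0],"gripper":1},{"delta_rot":[0,0,0],"offset":[-1.3,-4.3,0],"gripper":1},{"delta_rot":[0,0,0],"offset":[-1.3,-4.3,0],"gripper":1},{"delta_rot":[0,0,0],"offset":[-1.3,-4.3,0],"gripper":1},{"delta_rot":[0,0,0],"offset":[-1.3,-4.3,0],"gripper":1},{"delta_rot":[0,0,0],"offset":[-1.3,-4.3,0],"gripper":1},{"delta_rot":[0,0,0],"offset":[-1.3,-4.3,0],"gripper":1},{"delta_rot":[0,0,0],"offset":[0,0,0],"gripper":1}]'
python3 - <<'E'
from m import *
t,s=get_image("top"),get_image("side")
fitcap([t,s],"dome",(440,261),3)
for p in(t,s):
  for l in("tip_cleaner","stand"):
    for x in spot_point(l,p)[:2]: print(l,np.round(x["centre"],1),round(x["confidence"],2),onz(p,x["centre"],4 if l[0]=="t" else 0)[:2].round(1))
    print([np.round(x["rect"],1) for x in look_for(l,p)[:1]])
e=np.array([600,-6,4]);print("pred",proj(s,[e,e+[0,0,44]]))
cv2.imwrite("pics/b1.png",cv2.resize(s["img"][120:320,100:400],None,fx=2.6,fy=2.6))
E
python3 to.py 600 -6 30
```

```text
time_s: 19.75
ee_pos: [600.4, -14.9, 141.1]
eef_rot: [-0.0, -0.114, 0.993, -0.001]
ft_force: [-0.5, 0.6, -0.1]
finger_gap: 94.0
gripper_force: 0.0
dome blob [153 272  18  15 197]
dome blob [137 149  19  20 319]
dome [440.7 258.4] [-0.01  0.  ]
dome [437.  257.9] [ 0. -0.]
dome [439.  258.8] [-0.15  0.77  0.61 -0.48]
tip_cleaner [272.2 206.2] 0.72 [602.5  -4.6]
[array([263.5, 194.2, 280.8, 215.6])]
stand [394.6 241. ] 0.58 [ 481.8 -295.9]
[array([130.5, 213.9, 198.4, 307. ])]
tip_cleaner [295.8 216.4] 0.94 [595.7   3.4]
[array([283.7, 193.6, 312.7, 223.5])]
stand [389.2 322.3] 0.66 [ 478.1 -294.8]
[array([344.3, 224.2, 489.2, 357.6])]
pred [[300.7853334  217.24434636]
 [300.60993509 197.76219018]]
pos [597.8  -8.8 143.2] cm now-axes [-0.28  0.22 11.32] cm goal-axes [-0.28  0.22 11.32] turn [-0.    0.02  0.08] t 20.2 gap 94.3
```

View pics/b1.png

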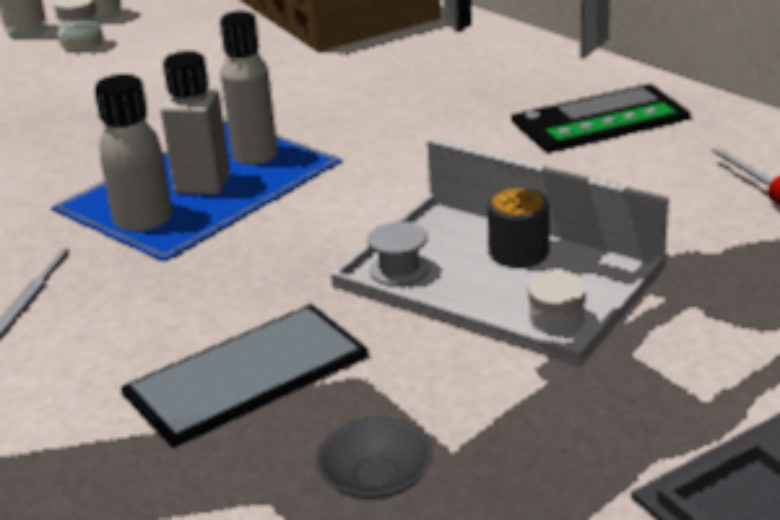

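All three bottles stand upright on the mat (crop 120-250, 20-230). The cleaner is undisturbed at crop (519,228). I'll grip it across the tray with the tips about 20 mm above the table.

```bash
python3 -m handwheel '[{"delta_rot":[0,0,0],"offset":[-0.2,0.35,4],"gripper":1},{"delta_rot":[0,0,0],"offset":[0,0,4],"gripper":1},{"delta_rot":[0,0,0],"offset":[0,0,4],"gripper":1},{"delta_rot":[0,0,0],"offset":[0,0,2],"gripper":1},{"delta_rot":[0,0,0],"offset":[0,0,0],"gripper":1},{"delta_rot":[0,0,0],"offset":[0,0,0],"gripper":1},{"delta_rot":[0,0,0],"offset":[0,0,0],"gripper":1}]'; python3 to.py 600 -5 -14
python3 - <<'E'
from h import *
s=get_image("side");cv2.imwrite("pics/b2.png",cv2.resize(s["img"][130:260,210:370],None,fx=4,fy=4))
E
```

```text
time_s: 20.95
ee_pos: [600.8, -5.8, 4.8]
eef_rot: [0.002, -0.117, 0.993, -0.0]
ft_force: [-0.1, 0.0, -0.3]
finger_gap: 93.9
gripper_force: 0.0
pos [600.8  -5.8   4.8] cm now-axes [0.07 0.1  1.88] cm goal-axes [0.06 0.1  1.88] turn [-0.07  0.19  0.02] t 20.9 gap 93.9
```

View pics/b2.png

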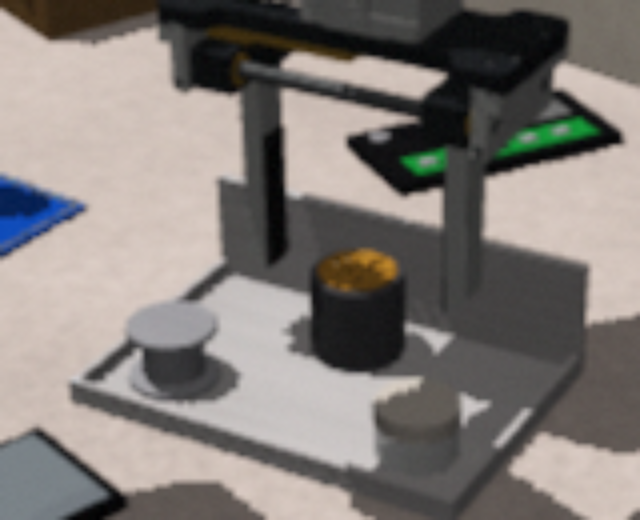

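Tip midpoint (366,286) is centred on the cup (358,300) and the tips are about 39 mm above the table, as expected. I'll go 19 mm lower and close.

```bash
python3 -m handwheel '[{"delta_rot":[0,0,0],"offset":[0,0.1,1.2],"gripper":1},{"delta_rot":[0,0,0],"offset":[0,0,0.6],"gripper":1},{"delta_rot":[0,0,0],"offset":[0,0,0],"gripper":1},{"delta_rot":[0,0,0],"offset":[0,0,0],"gripper":0.6},{"delta_rot":[0,0,0],"offset":[0,0,0],"gripper":0.4},{"delta_rot":[0,0,0],"offset":[0,0,0],"gripper":0.4},{"delta_rot":[0,0,0],"offset":[0,0,0],"gripper":0.4},{"delta_rot":[0,0,0],"offset":[0,0,0],"gripper":0.4}]' 30; python3 -m handwheel '[{"delta_rot":[0,0,0],"offset":[0,0,0],"gripper":0.3},{"delta_rot":[0,0,0],"offset":[0,0,0],"gripper":0.3},{"delta_rot":[0,0,0],"offset":[0,0,0],"gripper":0.3},{"delta_rot":[0,0,0],"offset":[0,0,0],"gripper":0.3}]'; python3 to.py 481 -294 60
```

```text
time_s: 21.8
ee_pos: [599.1, -4.9, -14.9]
eef_rot: [0.0, -0.117, 0.993, -0.0]
ft_force: [-0.1, 0.2, -0.2]
finger_gap: 57.4
gripper_force: 0.0
time_s: 22.2
ee_pos: [598.9, -4.6, -15.0]
eef_rot: [0.0, -0.117, 0.993, 0.0]
ft_force: [-0.3, 1.2, 0.8]
finger_gap: 45.5
gripper_force: 30.0
pos [598.9  -4.6 -15. ] cm now-axes [ 18.18 -25.41  -7.51] cm goal-axes [ 18.18 -25.42  -7.5 ] turn [ 0.02  0.   -0.  ] t 22.2 gap 45.5
```

```bash
python3 -m handwheel '[{"delta_rot":[0,0,0],"offset":[0,0,-2],"gripper":0.3},{"delta_rot":[0,0,0],"offset":[0,0,-3],"gripper":0.3},{"delta_rot":[0,0,0],"offset":[0,0,-3],"gripper":0.3},{"delta_rot":[0,0,0],"offset":[1.2,-1.7,0],"gripper":0.3},{"delta_rot":[0,0,0],"offset":[2.6,-3.6,0],"gripper":0.3},{"delta_rot":[0,0,0],"offset":[2.6,-3.6,0],"gripper":0.3},{"delta_rot":[0,0,0],"offset":[2.6,-3.6,0],"gripper":0.3},{"delta_rot":[0,0,0],"offset":[2.6,-3.6,0],"gripper":0.3}]'; python3 -m handwheel '[{"delta_rot":[0,0,0],"offset":[2.6,-3.6,0],"gripper":0.3},{"delta_rot":[0,0,0],"offset":[2.6,-3.6,0],"gripper":0.3},{"delta_rot":[0,0,0],"offset":[1.3,-1.9,0],"gripper":0.3},{"delta_rot":[0,0,0],"offset":[0,0,0],"gripper":0.3},{"delta_rot":[0,0,0],"offset":[0,0,0],"gripper":0.3},{"delta_rot":[0,0,0],"offset":[0,0,0],"gripper":0.3}]'; python3 to.py 481.5 -294.5 -13
```

```text
time_s: 23.0
ee_pos: [522.2, -189.7, 64.6]
eef_rot: [-0.0, -0.117, 0.993, 0.0]
ft_force: [-0.3, 0.7, -2.5]
finger_gap: 45.2
gripper_force: 30.0
time_s: 23.6
ee_pos: [481.4, -290.7, 64.6]
eef_rot: [-0.0, -0.117, 0.993, 0.001]
ft_force: [0.5, -0.2, -2.7]
finger_gap: 45.9
gripper_force: 30.0
pos [ 481.4 -290.7   64.6] cm now-axes [ 0.07 -0.39  7.76] cm goal-axes [ 0.07 -0.38  7.76] turn [ 0.07 -0.01  0.05] t 23.6 gap 45.9
```

Lower to about 20 mm above the floor (base clear of the walls) and look.

```bash
python3 -m handwheel '[{"delta_rot":[0,0,0],"offset":[0,-0.35,3],"gripper":0.3},{"delta_rot":[0,0,0],"offset":[0,0,2.5],"gripper":0.3},{"delta_rot":[0,0,0],"offset":[0,0,0],"gripper":0.3},{"delta_rot":[0,0,0],"offset":[0,0,0],"gripper":0.3},{"delta_rot":[0,0,0],"offset":[0,0,0],"gripper":0.3}]'; python3 to.py 481.5 -294.5 -13
python3 - <<'E'
from h import *
s=get_image("side");e=np.array(get_obs()["ee_pos"]);b=e[2]+19
print("cup base",[((x-[310,190])*3).round(0) for x in proj(s,[[e[0],e[1],b],[e[0],e[1],b+44]])], b)
a=np.radians(-11);o=np.array([481.5,-294.5]);R=np.array([[np.cos(a),-np.sin(a)],[np.sin(a),np.cos(a)]])
im=cv2.resize(s["img"][190:370,310:500],None,fx=3,fy=3)
q=(proj(s,[np.r_[o+R@c,16] for c in((33,33),(33,-33),(-33,-33),(-33,33))])-[310,190])*3
cv2.polylines(im,[q.astype(int)],True,(0,255,0),1)
cv2.imwrite("pics/b3.png",im)
E
```

```text
time_s: 24.1
ee_pos: [483.4, -295.4, 11.2]
eef_rot: [0.001, -0.117, 0.993, -0.001]
ft_force: [-0.5, -0.0, -1.5]
finger_gap: 45.3
gripper_force: 30.0
pos [ 483.4 -295.4   11.2] cm now-axes [0.17 0.14 2.42] cm goal-axes [0.16 0.13 2.42] turn [-0.1   0.09  0.07] t 24.1 gap 45.3
cup base [array([251., 345.]), array([259., 274.])] 30.38242184836261
```

View pics/b3.png

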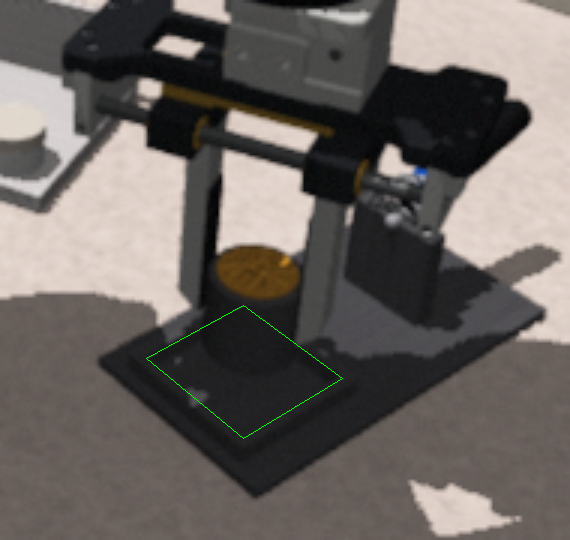

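The cup sits over the drawn well outline: predicted top (259,274), seen at (258,272). The outline matches the walls. Lowering.

```bash
python3 -m handwheel '[{"delta_rot":[0,0,0],"offset":[0.1,0.1,1.2],"gripper":0.3},{"delta_rot":[0,0,0],"offset":[0,0,0.8],"gripper":0.3},{"delta_rot":[0,0,0],"offset":[0,0,0.3],"gripper":0.3},{"delta_rot":[0,0,0],"offset":[0,0,0],"gripper":0.3},{"delta_rot":[0,0,0],"offset":[0,0,0],"gripper":0.3},{"delta_rot":[0,0,0],"offset":[0,0,0],"gripper":0.3}]'; python3 to.py 481.5 -294.5 -13
```

```text
time_s: 24.75
ee_pos: [480.1, -293.9, -13.0]
eef_rot: [-0.001, -0.117, 0.993, 0.001]
ft_force: [-3.0, 2.1, 5.0]
finger_gap: 45.7
gripper_force: 30.0
pos [ 480.1 -293.9  -13. ] cm now-axes [-0.13 -0.09  0.  ] cm goal-axes [-0.13 -0.09  0.  ] turn [ 0.09 -0.06 -0.  ] t 24.8 gap 45.7
```

```bash
python3 -m handwheel '[{"delta_rot":[0,0,0],"offset":[0,0,0],"gripper":0.75},{"delta_rot":[0,0,0],"offset":[0,0,0],"gripper":0.75},{"delta_rot":[0,0,0],"offset":[0,0,0],"gripper":0.75},{"delta_rot":[0,0,0],"offset":[0,0,0],"gripper":0.75},{"delta_rot":[0,0,0],"offset":[0,0,0],"gripper":0.75},{"delta_rot":[0,0,0],"offset":[0,0,-3],"gripper":0.75},{"delta_rot":[0,0,0],"offset":[0,0,-4],"gripper":0.75},{"delta_rot":[0,0,0],"offset":[0,0,-4],"gripper":0.75}]'; python3 -m handwheel '[{"delta_rot":[0,0,0],"offset":[0,0,-4],"gripper":0.75},{"delta_rot":[0,0,0],"offset":[0,0,-2],"gripper":0.62},{"delta_rot":[0,0,0],"offset":[1.5,4.2,0],"gripper":0.62},{"delta_rot":[0,0,0],"offset":[1.5,4.2,0],"gripper":0.62},{"delta_rot":[0,0,0],"offset":[0,4.5,0],"gripper":0.62},{"delta_rot":[0,0,0],"offset":[0,4.5,0],"gripper":0.62},{"delta_rot":[0,0,0],"offset":[0,4.5,0],"gripper":0.62},{"delta_rot":[0,0,0],"offset":[0,4.5,0],"gripper":0.62}]'
python3 - <<'E'
from h import *
s=get_image("side");print(proj(s,[481.5,-294.5,6+44])[0]-[310,190])
cv2.imwrite("pics/b4.png",cv2.resize(s["img"][190:370,310:500],None,fx=3,fy=3))
t=get_image("top")
for p in(s,t):
  for x in spot_point("tip_cleaner",p)[:2]: print(np.round(x["centre"],1),round(x["confidence"],2),onz(p,x["centre"],6)[:2].round(1))
  for x in spot_point("stand",p)[:2]: print("st",np.round(x["centre"],1),round(x["confidence"],2),onz(p,x["centre"],0)[:2].round(1))
E
python3 to.py 440 259 150
```

```text
time_s: 25.55
ee_pos: [480.5, -294.3, 97.6]
eef_rot: [-0.0, -0.117, 0.993, 0.001]
ft_force: [0.9, -0.9, -0.5]
finger_gap: 70.4
gripper_force: 0.0
time_s: 26.35
ee_pos: [389.9, -43.3, 157.1]
eef_rot: [0.001, -0.116, 0.993, -0.0]
ft_force: [0.1, 0.4, 0.2]
finger_gap: 58.2
gripper_force: 0.0
[ 83.30523046 104.91619101]
[386.3 319.2] 0.95 [ 475.1 -291.3]
st [389.5 322.2] 0.79 [ 478.6 -295. ]
[394.  238.3] 0.68 [ 487.8 -294. ]
st [394.9 238.8] 0.85 [ 487.2 -297.5]
pos [391.3 -45.7 157.1] cm now-axes [-11.8   28.52   0.69] cm goal-axes [-11.8   28.52   0.71] turn [-0.06  0.04 -0.02] t 26.6 gap 58.3
```

View pics/b4.png

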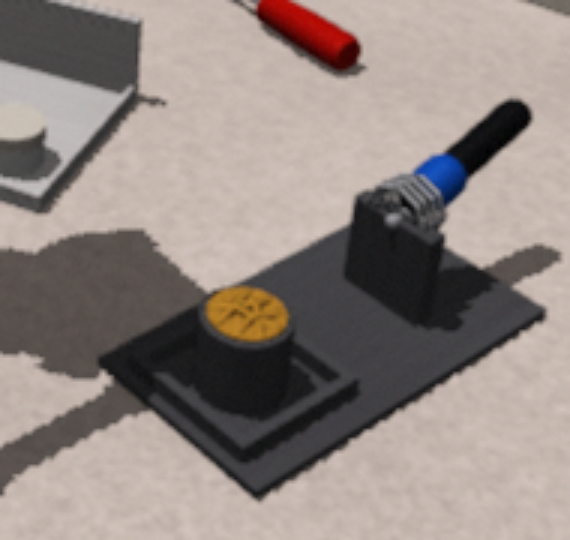

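The cleaner stands in the well: cup base at about (245,385), well centre about (246,388). Now I'll return the dome first.

```bash
python3 -m handwheel '[{"delta_rot":[0,0,0],"offset":[-1.7,4.1,0],"gripper":0.62},{"delta_rot":[0,0,0],"offset":[-1.7,4.1,0],"gripper":0.62},{"delta_rot":[0,0,0],"offset":[-1.7,4.1,0],"gripper":0.62},{"delta_rot":[0,0,0],"offset":[-1.7,4.1,0],"gripper":0.62},{"delta_rot":[0,0,0],"offset":[-1.7,4.1,0],"gripper":0.62},{"delta_rot":[0,0,0],"offset":[-1.7,4.1,0],"gripper":0.62},{"delta_rot":[0,0,0],"offset":[-1.6,4,0],"gripper":0.62},{"delta_rot":[0,0,0],"offset":[0,0,0],"gripper":0.62}]'; python3 -m handwheel '[{"delta_rot":[0,0,0],"offset":[0,0,0],"gripper":0.62},{"delta_rot":[0,0,0],"offset":[0,0,0],"gripper":0.62}]'; python3 to.py 440 260.5 63
```

```text
time_s: 27.45
ee_pos: [441.6, 264.4, 156.3]
eef_rot: [0.001, -0.118, 0.993, 0.001]
ft_force: [-0.2, -1.0, -1.2]
finger_gap: 58.2
gripper_force: 0.0
time_s: 27.65
ee_pos: [439.5, 259.1, 156.6]
eef_rot: [-0.0, -0.116, 0.993, -0.001]
ft_force: [-0.4, -0.9, -0.6]
finger_gap: 58.3
gripper_force: 0.0
pos [439.5 259.1 156.6] cm now-axes [-0.1   0.14  9.35] cm goal-axes [-0.09  0.13  9.36] turn [-0.05 -0.06 -0.11] t 27.6 gap 58.3
```

```bash
python3 -m handwheel '[{"delta_rot":[0,0,0],"offset":[-0.1,0.1,3],"gripper":0.62},{"delta_rot":[0,0,0],"offset":[0,0,3],"gripper":0.62},{"delta_rot":[0,0,0],"offset":[0,0,2],"gripper":0.62},{"delta_rot":[0,0,0],"offset":[0,0,1.1],"gripper":0.62},{"delta_rot":[0,0,0],"offset":[0,0,0],"gripper":0.62},{"delta_rot":[0,0,0],"offset":[0,0,0],"gripper":0.62},{"delta_rot":[0,0,0],"offset":[0,0,0],"gripper":0.62}]'; python3 -m handwheel '[{"delta_rot":[0,0,0],"offset":[0,0,0],"gripper":0},{"delta_rot":[0,0,0],"offset":[0,0,0],"gripper":0},{"delta_rot":[0,0,0],"offset":[0,0,0],"gripper":0},{"delta_rot":[0,0,0],"offset":[0,0,0],"gripper":0},{"delta_rot":[0,0,0],"offset":[0,0,0],"gripper":0},{"delta_rot":[0,0,0],"offset":[0,0,0],"gripper":0}]' 25
```

```text
time_s: 28.35
ee_pos: [440.9, 262.1, 67.2]
eef_rot: [0.001, -0.116, 0.993, 0.0]
ft_force: [0.0, -0.2, 0.5]
finger_gap: 58.2
gripper_force: 0.0
time_s: 28.95
ee_pos: [440.0, 262.1, 66.3]
eef_rot: [0.0, -0.117, 0.993, 0.0]
ft_force: [0.1, -0.3, 2.9]
finger_gap: 34.7
gripper_force: 25.0
```

```bash
python3 -m handwheel '[{"delta_rot":[0,0,0],"offset":[0,0,-2],"gripper":0},{"delta_rot":[0,0,0],"offset":[0,0,-3],"gripper":0},{"delta_rot":[0,0,0],"offset":[0,0,-3],"gripper":0},{"delta_rot":[0,0,0],"offset":[0,-2,0],"gripper":0},{"delta_rot":[0,0,0],"offset":[0,-4,0],"gripper":0},{"delta_rot":[0,0,0],"offset":[0,-4,0],"gripper":0},{"delta_rot":[0,0,0],"offset":[0,-4,0],"gripper":0},{"delta_rot":[0,0,0],"offset":[0,-4,0],"gripper":0}]'; python3 to.py 609.3 -60.5 67.5
```

```text
time_s: 29.75
ee_pos: [481.1, 85.7, 145.5]
eef_rot: [-0.0, -0.117, 0.993, 0.0]
ft_force: [0.7, 1.0, -1.6]
finger_gap: 34.5
gripper_force: 25.0
pos [481.1  85.7 145.5] cm now-axes [ -9.08 -17.2    7.78] cm goal-axes [ -9.08 -17.19   7.8 ] turn [ 0.03 -0.04  0.03] t 29.8 gap 34.5
```

```bash
python3 -m handwheel '[{"delta_rot":[0,0,0],"offset":[-1.8,-3.5,0],"gripper":0},{"delta_rot":[0,0,0],"offset":[-1.8,-3.5,0],"gripper":0},{"delta_rot":[0,0,0],"offset":[-1.8,-3.5,0],"gripper":0},{"delta_rot":[0,0,0],"offset":[-1.8,-3.5,0],"gripper":0},{"delta_rot":[0,0,0],"offset":[-1.8,-3.0,0],"gripper":0},{"delta_rot":[0,0,0],"offset":[0,0,3],"gripper":0},{"delta_rot":[0,0,0],"offset":[0,0,3],"gripper":0},{"delta_rot":[0,0,0],"offset":[0,0,0],"gripper":0}]'; python3 -m handwheel '[{"delta_rot":[0,0,0],"offset":[0,0,0],"gripper":0},{"delta_rot":[0,0,0],"offset":[0,0,0],"gripper":0},{"delta_rot":[0,0,0],"offset":[0,0,0],"gripper":0}]'; python3 to.py 609.3 -60.5 67.5
```

```text
time_s: 30.55
ee_pos: [604.2, -56.9, 81.0]
eef_rot: [-0.005, -0.116, 0.993, 0.002]
ft_force: [-0.0, -0.8, -1.8]
finger_gap: 34.5
gripper_force: 25.0
time_s: 30.85
ee_pos: [609.7, -57.5, 87.8]
eef_rot: [0.002, -0.117, 0.993, -0.0]
ft_force: [0.1, 0.6, -2.2]
finger_gap: 34.3
gripper_force: 25.0
pos [609.7 -57.5  87.8] cm now-axes [ 0.11 -0.28  2.03] cm goal-axes [ 0.11 -0.28  2.03] turn [-0.08  0.18  0.03] t 30.9 gap 34.3
```

```bash
python3 -m handwheel '[{"delta_rot":[0,0,0],"offset":[0,-0.3,1],"gripper":0},{"delta_rot":[0,0,0],"offset":[0,0,0.6],"gripper":0},{"delta_rot":[0,0,0],"offset":[0,0,0.4],"gripper":0},{"delta_rot":[0,0,0],"offset":[0,0,0],"gripper":0},{"delta_rot":[0,0,0],"offset":[0,0,0],"gripper":0},{"delta_rot":[0,0,0],"offset":[0,0,0],"gripper":0}]'; python3 to.py 609.3 -60.5 67.5
```

```text
time_s: 31.45
ee_pos: [609.8, -61.3, 66.9]
eef_rot: [0.001, -0.117, 0.993, -0.001]
ft_force: [-1.2, -1.6, 5.5]
finger_gap: 34.3
gripper_force: 25.0
pos [609.8 -61.3  66.9] cm now-axes [ 0.02  0.09 -0.06] cm goal-axes [ 0.02  0.09 -0.06] turn [-0.1   0.08  0.02] t 31.4 gap 34.3
```

Contact with the tray floor, at the right spot. Releasing and going for the square bottle.

```bash
python3 -m handwheel '[{"delta_rot":[0,0,0],"offset":[0,0,0],"gripper":0.6},{"delta_rot":[0,0,0],"offset":[0,0,0],"gripper":0.6},{"delta_rot":[0,0,0],"offset":[0,0,0],"gripper":0.6},{"delta_rot":[0,0,0],"offset":[0,0,0],"gripper":0.6},{"delta_rot":[0,0,0],"offset":[0,0,-2],"gripper":0.6},{"delta_rot":[0,0,0],"offset":[0,0,-3],"gripper":0.6},{"delta_rot":[0,0,0],"offset":[0,0,-3],"gripper":0.6},{"delta_rot":[0,0,0],"offset":[0,0,0],"gripper":0.6}]';python3 -m handwheel '[{"delta_rot":[0,0,0],"offset":[0.3,4.3,0],"gripper":0.6},{"delta_rot":[0,0,0],"offset":[0.3,4.3,0],"gripper":0.6},{"delta_rot":[0,0,0],"offset":[0.3,4.3,0],"gripper":0.6},{"delta_rot":[0,0,0],"offset":[0.3,4.3,0],"gripper":0.6},{"delta_rot":[0,0,0],"offset":[0.3,4.3,0],"gripper":0.6},{"delta_rot":[0,0,0],"offset":[0.3,4.3,0],"gripper":0.6},{"delta_rot":[0,0,0],"offset":[0.2,4.3,0],"gripper":0.6},{"delta_rot":[0,0,0],"offset":[0.2,4.3,0],"gripper":0.6}]'; python3 -m handwheel '[{"delta_rot":[0,0,0],"offset":[0,0,0],"gripper":0.6},{"delta_rot":[0,0,0],"offset":[0,0,0],"gripper":0.6},{"delta_rot":[0,0,0],"offset":[0,0,0],"gripper":0.6}]'; python3 to.py 505 269.2 59.5
python3 - <<'E'
from m import *
fitcap([get_image("top"),get_image("side")],"dome",(609,-61),4)
E
```

```text
time_s: 32.25
ee_pos: [612.2, -61.0, 150.2]
eef_rot: [0.004, -0.117, 0.993, -0.001]
ft_force: [0.8, 0.9, 0.2]
finger_gap: 56.5
gripper_force: 0.0
time_s: 33.05
ee_pos: [506.5, 270.4, 144.6]
eef_rot: [-0.001, -0.117, 0.993, -0.0]
ft_force: [0.8, 0.7, -0.3]
finger_gap: 56.6
gripper_force: 0.0
time_s: 33.35
ee_pos: [507.9, 267.9, 145.2]
eef_rot: [-0.001, -0.116, 0.993, -0.0]
ft_force: [0.5, -0.3, 0.5]
finger_gap: 56.3
gripper_force: 0.0
pos [507.9 267.9 145.2] cm now-axes [0.24 0.2  8.57] cm goal-axes [0.25 0.19 8.57] turn [-0.05 -0.07 -0.03] t 33.4 gap 56.3
dome blob [290 183  14  16 180]
dome blob [315 167  23  23 425]
dome [608.5 -62.9] [0. 0.]
dome [608.  -60.8] [ 0. -0.]
dome [607.9 -61.8] [-0.46  0.31  0.34  0.19]
```

Dome is back within about 1 mm. Next, the square bottle.

```bash
python3 -m handwheel '[{"delta_rot":[0,0,0],"offset":[0.2,0.1,3],"gripper":0.6},{"delta_rot":[0,0,0],"offset":[0,0,3],"gripper":0.6},{"delta_rot":[0,0,0],"offset":[0,0,1.4],"gripper":0.6},{"delta_rot":[0,0,0],"offset":[0,0,0.9],"gripper":0.6},{"delta_rot":[0,0,0],"offset":[0,0,0],"gripper":0.6},{"delta_rot":[0,0,0],"offset":[0,0,0],"gripper":0.6},{"delta_rot":[0,0,0],"offset":[0,0,0],"gripper":0.6}]'; python3 -m handwheel '[{"delta_rot":[0,0,0],"offset":[0,0,0],"gripper":0},{"delta_rot":[0,0,0],"offset":[0,0,0],"gripper":0},{"delta_rot":[0,0,0],"offset":[0,0,0],"gripper":0},{"delta_rot":[0,0,0],"offset":[0,0,0],"gripper":0},{"delta_rot":[0,0,0],"offset":[0,0,0],"gripper":0},{"delta_rot":[0,0,0],"offset":[0,0,0],"gripper":0}]' 25
```

```text
time_s: 34.15
ee_pos: [506.9, 269.6, 64.1]
eef_rot: [0.001, -0.116, 0.993, 0.0]
ft_force: [-0.3, -0.8, 0.1]
finger_gap: 56.3
gripper_force: 0.0
time_s: 34.75
ee_pos: [505.9, 269.6, 63.2]
eef_rot: [0.0, -0.117, 0.993, 0.0]
ft_force: [0.1, -0.6, 1.7]
finger_gap: 31.4
gripper_force: 25.0
```

```bash
python3 -m handwheel '[{"delta_rot":[0,0,0],"offset":[0,0,-2],"gripper":0},{"delta_rot":[0,0,0],"offset":[0,0,-3],"gripper":0},{"delta_rot":[0,0,0],"offset":[0,0,-3],"gripper":0},{"delta_rot":[0,0,0],"offset":[0.2,-2,0],"gripper":0},{"delta_rot":[0,0,0],"offset":[0.5,-4,0],"gripper":0},{"delta_rot":[0,0,0],"offset":[0.5,-4,0],"gripper":0},{"delta_rot":[0,0,0],"offset":[0.5,-4,0],"gripper":0},{"delta_rot":[0,0,0],"offset":[0.5,-4,0],"gripper":0}]'; python3 -m handwheel '[{"delta_rot":[0,0,0],"offset":[0.2,-4,0],"gripper":0},{"delta_rot":[0,0,0],"offset":[0.2,-4,0],"gripper":0},{"delta_rot":[0,0,0],"offset":[0,-2.6,0],"gripper":0},{"delta_rot":[0,0,0],"offset":[0,0,2],"gripper":0},{"delta_rot":[0,0,0],"offset":[0,0,3],"gripper":0},{"delta_rot":[0,0,0],"offset":[0,0,0],"gripper":0},{"delta_rot":[0,0,0],"offset":[0,0,0],"gripper":0},{"delta_rot":[0,0,0],"offset":[0,0,0],"gripper":0}]'; python3 to.py 545.5 -16.5 64.3
```

```text
time_s: 35.55
ee_pos: [525.4, 88.0, 142.2]
eef_rot: [-0.001, -0.117, 0.993, 0.0]
ft_force: [0.5, 0.6, -1.8]
finger_gap: 31.4
gripper_force: 25.0
time_s: 36.35
ee_pos: [547.8, -14.6, 94.1]
eef_rot: [0.001, -0.117, 0.993, -0.0]
ft_force: [0.5, -1.2, -2.4]
finger_gap: 31.4
gripper_force: 25.0
pos [547.8 -14.6  94.1] cm now-axes [ 0.27 -0.13  2.98] cm goal-axes [ 0.27 -0.13  2.98] turn [-0.04  0.11  0.03] t 36.4 gap 31.4
```

```bash
python3 -m handwheel '[{"delta_rot":[0,0,0],"offset":[0.2,-0.1,1.4],"gripper":0},{"delta_rot":[0,0,0],"offset":[0,0,1],"gripper":0},{"delta_rot":[0,0,0],"offset":[0,0,0.5],"gripper":0},{"delta_rot":[0,0,0],"offset":[0,0,0],"gripper":0},{"delta_rot":[0,0,0],"offset":[0,0,0],"gripper":0},{"delta_rot":[0,0,0],"offset":[0,0,0],"gripper":0}]'; python3 to.py 545.5 -16.5 64.3
```

```text
time_s: 36.95
ee_pos: [545.4, -16.1, 64.3]
eef_rot: [0.0, -0.117, 0.993, -0.0]
ft_force: [0.9, -0.3, -2.1]
finger_gap: 31.2
gripper_force: 25.0
pos [545.4 -16.1  64.3] cm now-axes [-0.   -0.04 -0.  ] cm goal-axes [-0.   -0.04 -0.  ] turn [-0.01  0.04  0.01] t 37.0 gap 31.2
```

Lower another 1 mm, release, and go to slim.

```bash
python3 -m handwheel '[{"delta_rot":[0,0,0],"offset":[0,0,0.1],"gripper":0},{"delta_rot":[0,0,0],"offset":[0,0,0],"gripper":0},{"delta_rot":[0,0,0],"offset":[0,0,0],"gripper":0.55},{"delta_rot":[0,0,0],"offset":[0,0,0],"gripper":0.55},{"delta_rot":[0,0,0],"offset":[0,0,0],"gripper":0.55},{"delta_rot":[0,0,0],"offset":[0,0,0],"gripper":0.55},{"delta_rot":[0,0,0],"offset":[0,0,-3],"gripper":0.55},{"delta_rot":[0,0,0],"offset":[0,0,-3],"gripper":0.55}]';python3 -m handwheel '[{"delta_rot":[0,0,0],"offset":[0,0,-3],"gripper":0.6},{"delta_rot":[0,0,0],"offset":[-1.2,4,0],"gripper":0.6},{"delta_rot":[0,0,0],"offset":[-1.2,4,0],"gripper":0.6},{"delta_rot":[0,0,0],"offset":[-1.2,4,0],"gripper":0.6},{"delta_rot":[0,0,0],"offset":[-1.2,4,0],"gripper":0.6},{"delta_rot":[0,0,0],"offset":[-1.2,4,0],"gripper":0.6},{"delta_rot":[0,0,0],"offset":[-1.2,4,0],"gripper":0.6},{"delta_rot":[0,0,0],"offset":[-1.3,4,0],"gripper":0.6}]'; python3 -m handwheel '[{"delta_rot":[0,0,0],"offset":[0,0,0],"gripper":0.6},{"delta_rot":[0,0,0],"offset":[0,0,0],"gripper":0.6},{"delta_rot":[0,0,0],"offset":[0,0,0],"gripper":0.6}]'; python3 to.py 566.4 279 68
python3 - <<'E'
from m import *
fitcap([get_image("top"),get_image("side")],"square",(545,-16),4)
E
```

```text
time_s: 37.75
ee_pos: [544.1, -16.0, 122.6]
eef_rot: [-0.001, -0.117, 0.993, 0.0]
ft_force: [0.1, -0.8, 0.4]
finger_gap: 51.7
gripper_force: 0.0
time_s: 38.55
ee_pos: [562.6, 277.6, 152.9]
eef_rot: [-0.0, -0.117, 0.993, -0.0]
ft_force: [0.2, -0.0, 0.3]
finger_gap: 56.5
gripper_force: 0.0
time_s: 38.85
ee_pos: [562.7, 274.8, 152.7]
eef_rot: [-0.0, -0.116, 0.993, -0.0]
ft_force: [0.0, -0.8, 0.0]
finger_gap: 56.1
gripper_force: 0.0
pos [562.7 274.8 152.7] cm now-axes [-0.47  0.33  8.47] cm goal-axes [-0.46  0.32  8.47] turn [-0.05 -0.04 -0.02] t 38.9 gap 56.1
square blob [273 213  14  15 149]
square blob [273 174  21  22 375]
square [544.7 -16.4] [-0.  0.]
square [540.8 -17.8] [-0.01 -0.  ]
square [543.2 -16.2] [-0.02  0.62  0.3  -0.76]
```

```bash
python3 -m handwheel '[{"delta_rot":[0,0,0],"offset":[-0.4,0.3,3],"gripper":0.6},{"delta_rot":[0,0,0],"offset":[0,0,3],"gripper":0.6},{"delta_rot":[0,0,0],"offset":[0,0,1.4],"gripper":0.6},{"delta_rot":[0,0,0],"offset":[0,0,0.9],"gripper":0.6},{"delta_rot":[0,0,0],"offset":[0,0,0],"gripper":0.6},{"delta_rot":[0,0,0],"offset":[0,0,0],"gripper":0.6},{"delta_rot":[0,0,0],"offset":[0,0,0],"gripper":0.6}]'; python3 -m handwheel '[{"delta_rot":[0,0,0],"offset":[0,0,0],"gripper":0},{"delta_rot":[0,0,0],"offset":[0,0,0],"gripper":0},{"delta_rot":[0,0,0],"offset":[0,0,0],"gripper":0},{"delta_rot":[0,0,0],"offset":[0,0,0],"gripper":0},{"delta_rot":[0,0,0],"offset":[0,0,0],"gripper":0},{"delta_rot":[0,0,0],"offset":[0,0,0],"gripper":0}]' 25
```

```text
time_s: 39.65
ee_pos: [567.1, 279.9, 71.3]
eef_rot: [0.001, -0.117, 0.993, 0.0]
ft_force: [-0.9, 0.2, -0.6]
finger_gap: 56.7
gripper_force: 0.0
time_s: 40.25
ee_pos: [566.2, 279.8, 70.1]
eef_rot: [0.0, -0.117, 0.993, 0.0]
ft_force: [0.1, 0.1, 1.0]
finger_gap: 27.6
gripper_force: 25.0
```

```bash
python3 -m handwheel '[{"delta_rot":[0,0,0],"offset":[0,0,-2],"gripper":0},{"delta_rot":[0,0,0],"offset":[0,0,-3],"gripper":0},{"delta_rot":[0,0,0],"offset":[0,0,-2],"gripper":0},{"delta_rot":[0,0,0],"offset":[0.6,-2,0],"gripper":0},{"delta_rot":[0,0,0],"offset":[0.8,-4,0],"gripper":0},{"delta_rot":[0,0,0],"offset":[0.8,-4,0],"gripper":0},{"delta_rot":[0,0,0],"offset":[0.8,-4,0],"gripper":0},{"delta_rot":[0,0,0],"offset":[0.4,-4,0],"gripper":0}]'; python3 -m handwheel '[{"delta_rot":[0,0,0],"offset":[0.2,-3,0],"gripper":0},{"delta_rot":[0,0,0],"offset":[0.2,-1.5,0],"gripper":0},{"delta_rot":[0,0,0],"offset":[0,0,2],"gripper":0},{"delta_rot":[0,0,0],"offset":[0,0,2],"gripper":0},{"delta_rot":[0,0,0],"offset":[0,0,0],"gripper":0},{"delta_rot":[0,0,0],"offset":[0,0,0],"gripper":0},{"delta_rot":[0,0,0],"offset":[0,0,0],"gripper":0}]'; python3 to.py 581.7 47 71
```

```text
time_s: 41.05
ee_pos: [573.9, 95.4, 139.7]
eef_rot: [-0.0, -0.117, 0.993, 0.0]
ft_force: [-0.1, -0.8, -0.4]
finger_gap: 27.6
gripper_force: 25.0
time_s: 41.75
ee_pos: [582.0, 52.7, 101.0]
eef_rot: [0.001, -0.117, 0.993, 0.0]
ft_force: [0.0, 0.0, -0.5]
finger_gap: 27.5
gripper_force: 25.0
pos [582.   52.7 101. ] cm now-axes [ 0.17 -0.54  3.  ] cm goal-axes [ 0.16 -0.54  3.  ] turn [-0.01  0.1   0.04] t 41.8 gap 27.5
```

```bash
python3 -m handwheel '[{"delta_rot":[0,0,0],"offset":[0.1,-0.5,1.4],"gripper":0},{"delta_rot":[0,0,0],"offset":[0,0,1],"gripper":0},{"delta_rot":[0,0,0],"offset":[0,0,0.6],"gripper":0},{"delta_rot":[0,0,0],"offset":[0,0,0],"gripper":0},{"delta_rot":[0,0,0],"offset":[0,0,0],"gripper":0},{"delta_rot":[0,0,0],"offset":[0,0,0],"gripper":0}]'; python3 to.py 581.7 47 71
```

```text
time_s: 42.35
ee_pos: [582.1, 47.2, 70.5]
eef_rot: [0.001, -0.117, 0.993, -0.0]
ft_force: [0.1, -0.9, 1.8]
finger_gap: 27.2
gripper_force: 25.0
pos [582.1  47.2  70.5] cm now-axes [ 0.04 -0.01 -0.05] cm goal-axes [ 0.04 -0.01 -0.05] turn [-0.01  0.08  0.01] t 42.4 gap 27.2
```

```bash
python3 -m handwheel '[{"delta_rot":[0,0,0],"offset":[0,0,0],"gripper":0.55},{"delta_rot":[0,0,0],"offset":[0,0,0],"gripper":0.55},{"delta_rot":[0,0,0],"offset":[0,0,0],"gripper":0.55},{"delta_rot":[0,0,0],"offset":[0,0,0],"gripper":0.55},{"delta_rot":[0,0,0],"offset":[0,0,-3],"gripper":0.55},{"delta_rot":[0,0,0],"offset":[0,0,-3],"gripper":0.55},{"delta_rot":[0,0,0],"offset":[0,0,-3],"gripper":0.55},{"delta_rot":[0,0,0],"offset":[0,0,0],"gripper":0.55}]';python3 -m handwheel '[{"delta_rot":[0,0,0],"offset":[1,4,0],"gripper":0.55},{"delta_rot":[0,0,0],"offset":[1,4,0],"gripper":0.55},{"delta_rot":[0,0,0],"offset":[1,4,0],"gripper":0.55},{"delta_rot":[0,0,0],"offset":[1,4,0],"gripper":0.55},{"delta_rot":[0,0,0],"offset":[1,4,0],"gripper":0.55},{"delta_rot":[0,0,0],"offset":[0,0,0],"gripper":0.55},{"delta_rot":[0,0,0],"offset":[0,0,0],"gripper":0.55},{"delta_rot":[0,0,0],"offset":[0,0,0],"gripper":0.55}]'
python3 - <<'E'
from m import *
t,s=get_image("top"),get_image("side")
for n,g in dict(slim=(582,47),square=(545,-16),dome=(609,-61)).items(): fitcap([t,s],n,g,4)
cv2.imwrite("pics/c1.png",cv2.resize(s["img"][130:370,200:500],None,fx=2.5,fy=2.5))
E
```

```text
time_s: 43.15
ee_pos: [584.6, 46.9, 164.3]
eef_rot: [0.004, -0.117, 0.993, -0.001]
ft_force: [0.1, 0.2, 0.0]
finger_gap: 51.7
gripper_force: 0.0
time_s: 43.95
ee_pos: [486.6, 229.1, 159.3]
eef_rot: [-0.0, -0.116, 0.993, -0.0]
ft_force: [0.6, -0.2, -0.8]
finger_gap: 51.9
gripper_force: 0.0
slim blob [244 198  13  15 147]
slim blob [265 151  15  21 273]
slim [582.7  47.3] [-0.  0.]
slim [579.5  46.5] [ 0.01 -0.01]
slim [581.5  47.6] [-0.07  0.5   0.35 -0.51]
square blob [273 213  14  15 154]
square blob [273 173  22  23 390]
square [544.6 -16.3] [ 0.01 -0.  ]
square [541.2 -17.3] [-0.  0.]
square [543.2 -16.1] [-0.03  0.6   0.3  -0.62]
dome blob [290 183  14  16 185]
dome blob [315 167  23  23 427]
dome [608.4 -62.9] [-0.  0.]
dome [607.8 -60.9] [0. 0.]
dome [607.8 -61.9] [-0.41  0.33  0.39  0.2 ]
```

View pics/c1.png

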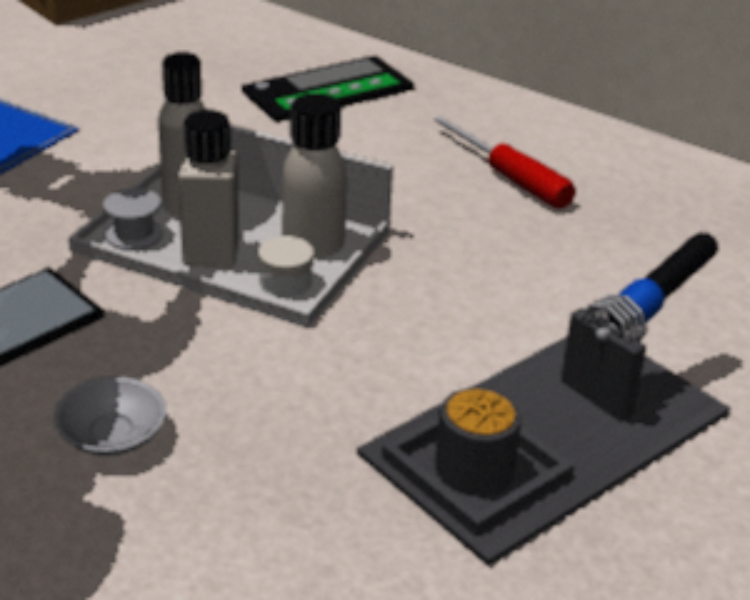

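All bottles are upright on their original spots (slim at 182,130, square at 208,190, dome at 315,180). The cleaner is in the well (480,440), and the spool and flux jar have not moved. Handing in.

```bash
python3 -c "from bench import *; print(job_done())"
```

```text
the job is handed in; nothing more can be done
None
```

I handed the job in at about 44 s on the robot's clock: the tip cleaner is in the stand's well, all three bottles are back upright within about 3 mm of where they started, and the spool and flux jar look unmoved. The verdict was not shown.

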